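# Fetch the toy taxi from behind the cartons

## Robot

A 6-joint arm with a two-finger parallel gripper is mounted at the origin on the work surface. World frame = base frame: x ahead of the robot, y to its left, z up, the work surface at z = 0. Lengths are in m, angles in degrees, forces in N, time in s.
With the tool pointing down it reaches from about 0.4 to 0.825 m from the base axis. Payload 7 kg.
Tool frame: the origin (TCP) lies midway between the tips of the shut fingers; the grasp point (between the pads) lies r.grip_depth behind it (r.grip_depth is the distance from the TCP to the grasp point, in m); z points along the fingers, y is the line along which they close (so a half turn about z gives the same grasp; the last joint's range is limited). The gripper opens to 88 mm and grips with 3 to 60 N. Pads are 19 mm wide; open, the fingers measure 130 mm over their backs; the gripper's body (78 mm by 193 mm) begins 47 mm behind the grasp point.
Start: joints at [81.251, 20.546, 0.682, 0, -70.136, -16.507], TCP at [0.288, 0.61, 0.19] pointing down, gripper open.
Joint ranges: [-176.03, 176.03], [-82.01, 121.73], [-58.28, 71.71], [-173.87, 95.51], [-174.79, -0.11], [-173.66, 173.66]. Speed limits (degrees/s): [136.94, 136.94, 172.46, 180, 180, 180].

## Interface

Orientations are given as [roll, pitch, yaw] about the fixed x, y, z axes, in that order (R = Rz(yaw) Ry(pitch) Rx(roll)).
In Python, from plant import r gives the robot as it stands.
- The arm moves only by the shell command python3 -m pendant 'ROWS' [OPENING] [FORCE]. ROWS is a JSON list of rows, 1 to 12 of them, each of 6 numbers: dx, dy, dz in m, then a rotation vector rx, ry, rz in degrees; each row is the pose to reach, as a shift and turn from the pose commanded when the command began, along the tool's axes at that moment; what a row does not reach only later rows make up. A row lasts 1/12 s, in which the tool goes at most 0.0417 m and 7.16 degrees, less where a joint would pass 70% of its speed; a pose out of reach is approached as far as the arm can. OPENING is the finger opening in m, set as the command begins (- or left out keeps the last). The fingers move at their own pace and stop on an object; FORCE is the grip in N (left out, the last holds). Time passes only in rows, so rows that do not move let the fingers close. It prints the time, the measured TCP pose, the force, the opening and the grip force at its end.
- r.get_state(): the state, without advancing time (a new reading comes with each control period).
- r.capture(name): name is "scene" or "side" or "wrist"; returns a dict with "frame" (480x640x3 uint8, red, green, blue), "z_map" (480x640 float32, m along the optical axis (not along the pixel's ray), 0 where there is no reading), "fx", "fy", "cx", "cy" (pixels), "cam_to_world" (4x4, takes a point from camera to world coordinates). Camera axes: x right, y down, z forward; pixel columns grow to the right and rows downward; lengths in m; the calibration is good to about 2 mm. A picture is of the moment at which its call begins.
- r.close_job(): hands the job in; it is judged then, once.
The state is a dict: "time_s": time; "joints": joint angles; "qd": joint speeds; "joint_torque": joint torques, N m; "tcp_pos": TCP position; "eef_rot": TCP orientation; "contact_force": force on the tool from outside, world axes, zero at the start; "moment": the same for the moment, N m; "gripper_width": finger opening in m; "gripper_force": force on a finger pad.
Only numpy, scipy, OpenCV 4.12 (cv2) and the standard library are available. Lean on these libraries where they do the work, as an engineer would, in place of code of your own. Each camera call takes 0.05 s, during which the arm holds its last target. There are 200 camera calls.

## Task

A customer wants the yellow toy taxi as a present: stand the three cartons that block it upright on the wooden tray, and only when all three are there lift the taxi out and set it on its wheels in the middle of the red gift box, lengthwise on the cream insert. Then put each carton back upright on the spot where it stood before, broad face to the front again. Set everything down gently without dropping it, knock nothing over, and leave the nesting doll, ring stacker and piggy bank where they are.

Things in the scene. Friction and masses are not known exactly. Their poses are not given: they have to be found in the camera images.
- carton_red: Red slim rigid carton, a grey robot in its window, grey dot on top: 38 mm deep (x), 46 mm wide (y), 150 mm tall, 0.10 to 0.21 kg. Origin: centre of its underside, z up. Its broad (46 mm) window faces look along -x (front) and +x and are alike. One of three in a row along the display's y, gaps 4 to 16 mm, in front of the taxi; which stands where differs.
- carton_blue: Blue slim rigid carton, a penguin in its window, orange dot on top: 38 mm deep (x), 46 mm wide (y), 150 mm tall, 0.10 to 0.21 kg. Origin: centre of its underside, z up. Its broad (46 mm) window faces look along -x (front) and +x and are alike. One of three in a row along the display's y, gaps 4 to 16 mm, in front of the taxi; which stands where differs.
- carton_green: Green slim rigid carton, a pink doll in its window, pink dot on top: 38 mm deep (x), 46 mm wide (y), 150 mm tall, 0.10 to 0.21 kg. Origin: centre of its underside, z up. Its broad (46 mm) window faces look along -x (front) and +x and are alike. One of three in a row along the display's y, gaps 4 to 16 mm, in front of the taxi; which stands where differs.
- taxi: Yellow toy taxi, black fixed wheels, 84 mm long (x, nose at +x), 42 mm wide (y), 47 mm tall, 0.10 to 0.21 kg; grip it by its straight flanks, 7 to 28 mm above its underside. Origin: centre of its underside at wheel level, z up. It stands side-on behind the row of cartons, 6 to 22 mm clear of them: too close for a finger.
- display: Light-blue display tray with white deck, fixed, 195 mm deep (x) by 310 mm wide (y). Origin: centre of its underside, on the counter; -x is its front, towards the robot. Heights above the origin: deck for the goods 15 mm, front lip 27, ends 42, scalloped back panel 66. The back panel's inner face is at x = +89 mm. A fixed pink-topped pile of puzzle boxes (46 mm tall) fills its -y end.
- side_tray: Empty wooden tray, fixed, 240 mm long (its x) by 140 mm wide (y), to the robot's left or right. Origin: centre of its underside. Inner floor 6 mm above it, long rims to 14 mm, end rims to 20 mm, end grips to 31 mm; rims are 6 mm thick.
- gift_box: Open red gift box with a yellow ribbon, fixed, across from the wooden tray on the robot's other hand: 150 by 150 mm outside, walls 4 mm thick, rim 35 mm above the origin (centre of its underside), inner floor at 8 mm. A flat cream card insert of 110 mm (along x) by 60 mm lies in the middle of its floor.
- nesting_doll: Red wooden nesting doll, 38 mm across, 74 mm tall, loose, on the display's deck at the end of the row. To be left alone. Origin: centre of its underside.
- ring_stacker: Toy of coloured stacked rings, 76 mm across, 106 mm tall, loose, on the counter. To be left alone. Origin: centre of its underside.
- piggy_bank: Pink piggy bank, about 100 mm long (its x) by 76 mm by 92 mm tall, loose, on the counter. To be left alone. Origin: between its feet at counter level.

How it is judged:
By the outcome, as a careful person would: the job done as asked, in the order asked, and still so for the second after the job is handed in, with the robot touching nothing.
It also fails if it takes over 141 s, if anything falls off the work surface, if the arm or the gripper's body presses on something with over 40 N, if the wrist force passes 120 N, or if a joint passes its speed limit or range.

## Working session

There is one attempt and no reset: what is moved stays moved. The work goes in short steps, Python scripts to look and compute and a shell command to move; the robot and the scene stay as the last step left them, time stands still between calls to the robot, and variables do not carry over. Pictures are saved under pics/ and viewed, at most 14 in all, crops included, and the job is handed in when it is done.

```bash
ls; mkdir -p pics
cat > h.py <<'E'
import numpy as np, cv2
from plant import r
def cap(n,f=None):
    c=r.capture(n)
    np.savez('/tmp/%s.npz'%(f or n),**c)
    if f: cv2.imwrite('pics/%s.png'%f,c['frame'][:,:,::-1])
    return c
def load(f): return dict(np.load('/tmp/%s.npz'%f))
def cloud(c):
    z=c['z_map'];v,u=np.mgrid[:480,:640]
    p=np.stack([(u-c['cx'])/c['fx']*z,(v-c['cy'])/c['fy']*z,z],-1)
    T=c['cam_to_world'];return p@T[:3,:3].T+T[:3,3]
E
python3 - <<'E'
from h import *
for n in('scene','side','wrist'):
    c=cap(n,n+'0');print(n,c['cam_to_world'].round(3).tolist(),c['fx'])
print(r.get_state(),r.grip_depth)
E
```

```text
pics
scene [[0.741, 0.375, -0.557, 1.125], [0.672, -0.42, 0.61, -0.603], [-0.005, -0.826, -0.563, 0.626], [0.0, 0.0, 0.0, 1.0]] 459.7205127236096
side [[0.909, -0.301, 0.289, 0.246], [-0.417, -0.678, 0.606, -0.684], [0.013, -0.671, -0.742, 0.908], [0.0, 0.0, 0.0, 1.0]] 498.17031880519465
wrist [[-0.428, -0.867, -0.257, 0.357], [-0.904, 0.411, 0.12, 0.579], [0.002, 0.283, -0.959, 0.384], [0.0, 0.0, 0.0, 1.0]] 359.99315202273925
{'time_s': 0.15, 'joints': array([ 8.12505971e+01,  2.05804463e+01,  6.47116968e-01, -1.49132231e-02,
       -7.01362534e+01, -1.65073844e+01]), 'qd': array([ 0.02583878, -0.12303935,  0.14604609,  0.07257727, -0.01001839,
        0.08689585]), 'joint_torque': array([-9.04416192e-04, -5.83273315e+01,  2.93291277e+01,  7.00136483e+00,
        8.77517508e-03, -1.02459537e-04]), 'tcp_pos': array([0.28785155, 0.6100945 , 0.1892645 ]), 'eef_rot': array([ 1.79929301e+02, -6.32943827e-03, -2.52618592e+01]), 'contact_force': array([-0.81520669, -0.18485398,  0.27131548]), 'moment': array([-0.02266335, -0.01525524, -0.00287652]), 'gripper_force': 0.0, 'gripper_width': 0.08747974556776669} 0.0188
```

View pics/scene0.png

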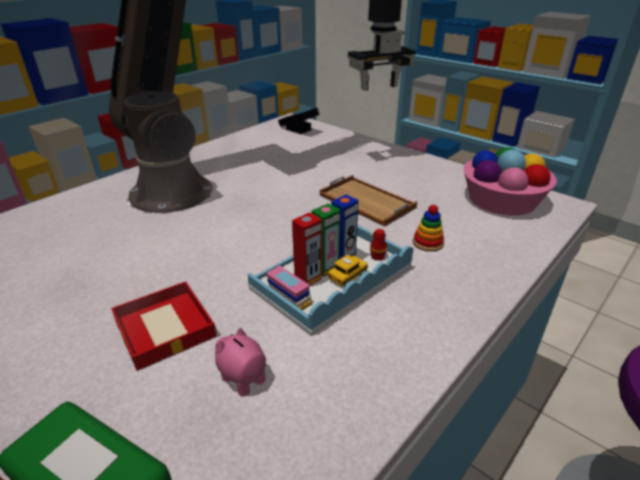

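View pics/side0.png

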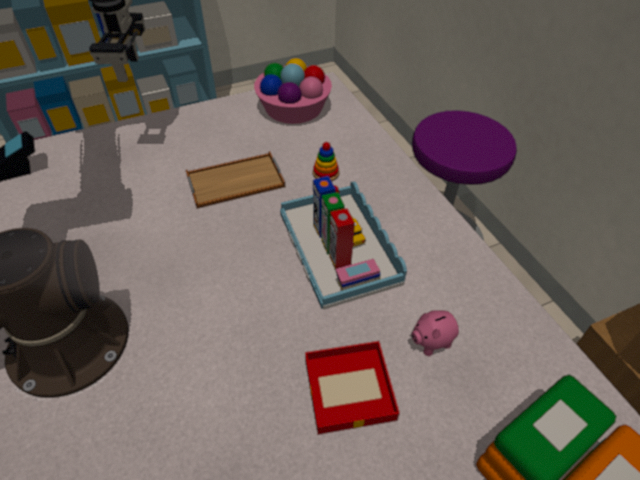

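The cartons run red, green, blue from the robot's right to its left (scene tops at about (307,218), (326,210), (345,202)). The taxi is behind green at (348,268). The tray is on the left at (368,198) and the gift box on the right at (163,324). Next I'll measure.

```bash
cat >> h.py <<'E'
def rect(P):
    (c,s,a)=cv2.minAreaRect((P[:,:2]*1000).astype(np.float32)); return np.round(c,1),np.round(s,1),round(a,1)
def masks(c):
    h=cv2.cvtColor(c['frame'],cv2.COLOR_RGB2HSV).astype(int);H,S,V=h[...,0],h[...,1],h[...,2]
    return dict(red=((H<8)|(H>172))&(S>150)&(V>50),green=(H>45)&(H<80)&(S>110),blue=(H>108)&(H<128)&(S>120),
      yellow=(H>18)&(H<32)&(S>150)&(V>90),wood=(H>8)&(H<20)&(S>80),cream=(H>15)&(H<32)&(S>30)&(S<130)&(V>120),lblue=(H>90)&(H<106)&(S>60),pink=(H>160)&(S>50)&(S<160))
E
python3 - <<'E'
from h import *
for n in('scene0','side0'):
    c=load(n);P=cloud(c);M=masks(c);ok=c['z_map']>0
    x,y,z=P[...,0],P[...,1],P[...,2]
    reg=ok&(x>.35)&(x<.95)&(abs(y)<.5)
    print(n,'counter z',np.median(z[ok&(abs(z)<.02)&(x>.3)&(x<.9)&(abs(y)<.5)]))
    tops=reg&(z>.157)&(z<.175);print('tops',tops.sum(),rect(P[tops]),np.median(z[tops]))
    for k in('red','green','blue'):
        for nm,b in(('top',(z>.155)&(z<.18)),('body',(z>.05)&(z<.18))):
            m=reg&M[k]&b
            if k=='red':m&=y<np.median(y[tops])
            if m.sum()>8:print(k,nm,m.sum(),rect(P[m]),P[m].min(0).round(3),P[m].max(0).round(3))
    for k,b in(('yellow',(z>.02)&(z<.08)),('wood',(z<.04)),('cream',(z<.03)&(y<-.05)),('lblue',(z<.09)&(z>.01)),('red',(z<.05)&(y<-.05)&(z>.028))):
        m=reg&M[k]&b
        n_,l,st,_=cv2.connectedComponentsWithStats(m.astype(np.uint8))
        for i in np.argsort(-st[1:,4])[:2]+1:
            q=P[l==i]
            if len(q)>15:print(k,len(q),st[i][:4],rect(q),'zmed,max',np.median(q[:,2]).round(3),q[:,2].max().round(3))
E
```

```text
scene0 counter z 0.0001534585421515411
tops 910 (array([595.5,   7.1]), array([157.2,  41.7]), 86.4) 0.16487652902894498
red top 267 (array([593.7, -44.7]), array([52.7, 40. ]), 82.6) [ 0.573 -0.072  0.155] [ 0.613 -0.017  0.167]
red body 796 (array([593.7, -45.3]), array([54. , 40.2]), 82.8) [ 0.572 -0.073  0.05 ] [ 0.614 -0.017  0.167]
green top 188 (array([597.9,   5.2]), array([46.7, 36.8]), 82.5) [ 0.578 -0.02   0.156] [0.617 0.029 0.168]
green body 394 (array([648.1, 126.5]), array([314.4,  45.5]), 68.8) [ 0.578 -0.021  0.052] [0.722 0.268 0.168]
blue top 191 (array([598.5,  60.5]), array([45.8, 41.2]), 86.6) [0.577 0.037 0.156] [0.619 0.083 0.167]
blue body 502 (array([633.6,  74. ]), array([424. , 102.3]), 79.5) [ 0.577 -0.136  0.05 ] [0.72  0.276 0.167]
yellow 496 [327 255  40  31] (array([639.5,  24.2]), array([104. ,  65.6]), 89.4) zmed,max 0.043 0.062
yellow 127 [420 222  22  12] (array([705.5, 251.8]), array([50.1, 30. ]), 22.6) zmed,max 0.053 0.06
wood 1858 [322 176  94  49] (array([465. , 333.7]), array([143.7, 237.3]), 86.3) zmed,max 0.007 0.029
wood 124 [417 226  26 
[... 1559 characters left out ...]
3185 [187 152  98  55] (array([463.4, 336.4]), array([148. , 234.9]), 86.2) zmed,max 0.008 0.024
wood 72 [315 164  22   9] (array([691.2, 247.7]), array([27.6, 56.8]), 71.0) zmed,max 0.036 0.04
cream 1553 [320 370  60  36] (array([ 476.6, -324.1]), array([ 58.4, 107.3]), 75.4) zmed,max 0.009 0.014
lblue 2161 [281 182 125 124] (array([612.5,   6. ]), array([310.3, 198.9]), 85.7) zmed,max 0.038 0.071
lblue 147 [347 264  22  12] (array([ 599.4, -112.3]), array([20.8, 45.6]), 87.0) zmed,max 0.063 0.068
red 794 [306 342  93  87] (array([ 475.9, -324.9]), array([150.2, 148.6]), 75.5) zmed,max 0.035 0.04
red 77 [336 259  14   9] (array([586.8, -67.9]), array([ 5.6, 32.1]), 81.0) zmed,max 0.04 0.049
```

```bash
cat > go.py <<'E'
# usage: go.py x y z yaw : TCP target -> shift in tool axes
import sys,numpy as np
from plant import r
from scipy.spatial.transform import Rotation as R
s=r.get_state();T=R.from_euler('xyz',s['eef_rot'],degrees=True)
a=[float(v) for v in sys.argv[1:]]
G=R.from_euler('xyz',[180,0,a[3]],degrees=True)
d=T.inv().apply(np.array(a[:3])-s['tcp_pos'])
print('t',round(s['time_s'],2),'shift',d.round(4),'rot',(T.inv()*G).as_rotvec(degrees=True).round(2),'rows',round(np.linalg.norm(d)/.0417,1))
E
python3 -m pendant '[[0.36,0.28,-0.11,0,0,69.2],[0.36,0.28,-0.11,0,0,69.2],[0.36,0.28,-0.11,0,0,69.2],[0.36,0.28,-0.11,0,0,69.2],[0.36,0.28,-0.11,0,0,69.2],[0.36,0.28,-0.11,0,0,69.2],[0.36,0.28,-0.11,0,0,69.2],[0.36,0.28,-0.11,0,0,69.2],[0.36,0.28,-0.11,0,0,69.2],[0.36,0.28,-0.11,0,0,69.2],[0.36,0.28,-0.11,0,0,69.2],[0.36,0.28,-0.11,0,0,69.2]]' 0.088
python3 go.py .595 0 .30 -94.5
```

```text
time_s: 1.15
tcp_pos: [0.4959, 0.1997, 0.3018]
eef_rot: [-179.9, 0.0, -94.6]
contact_force: [0.2, -0.2, 0.4]
gripper_width: 0.0873
gripper_force: 0.0
t 1.15 shift [ 0.191  -0.1149  0.002 ] rot [-0.12  0.03 -0.12] rows 5.3
```

```bash
python3 -m pendant '[[0.191,-0.115,0.002,0,0,0],[0.191,-0.115,0.002,0,0,0],[0.191,-0.115,0.002,0,0,0],[0.191,-0.115,0.002,0,0,0],[0.191,-0.115,0.002,0,0,0],[0.191,-0.115,0.002,0,0,0],[0.191,-0.115,0.002,0,0,0],[0.191,-0.115,0.002,0,0,0]]'
python3 - <<'E'
from h import *
c=cap('wrist','wrist1');P=cloud(c);M=masks(c);z=P[...,2];ok=c['z_map']>0
print(c['cam_to_world'].round(3).tolist())
tops=ok&(z>.155)&(z<.175)&(abs(P[...,1]-.01)<.1)&(abs(P[...,0]-.595)<.06);print(rect(P[tops]),np.median(z[tops]))
n,l,st,_=cv2.connectedComponentsWithStats(tops.astype(np.uint8))
for i in range(1,n):
    if st[i,4]>100:q=P[l==i];print(st[i],rect(q),np.median(q[:,2]),c['frame'][l==i].mean(0))
for k in('red','green','blue'):
    m=tops&M[k];print(k,rect(P[m]),m.sum())
m=ok&M['yellow']&(z>.015)&(z<.08)&(P[...,0]<.75);print(m.sum(),rect(P[m]) if m.sum() else 0)
E
```

```text
time_s: 1.82
tcp_pos: [0.5939, 0.0034, 0.2971]
eef_rot: [179.9, -0.0, -94.6]
contact_force: [0.0, 0.7, 0.0]
gripper_width: 0.0878
gripper_force: 0.0
[[-0.997, 0.078, 0.022, 0.588], [0.081, 0.956, 0.282, -0.071], [0.001, 0.283, -0.959, 0.492], [0.0, 0.0, 0.0, 1.0]]
(array([595.6,  10.6]), array([156.2,  39.6]), 85.4) 0.1650222975162237
[ 298  135   43   54 2211] (array([591.8, -44. ]), array([46.1, 37.7]), 83.9) 0.16505699618716935 [196.27634555  58.87381275  61.2804161 ]
[ 299  194   43   50 1978] (array([595.4,   8.9]), array([46.1, 38.4]), 83.3) 0.16500523726472677 [ 66.8437816  129.11678463  70.67644085]
[ 301  251   39   47 1781] (array([599.7,  65.2]), array([46.7, 37.4]), 85.8) 0.16501163988788248 [38.59573273 47.39921392 95.25603593]
red (array([591.4, -44.1]), array([45.7, 36.9]), 83.9) 1803
green (array([595.1,   8.7]), array([45.8, 37.2]), 83.0) 1613
blue (array([599.2,  65.1]), array([46.5, 36.5]), 85.8) 1453
2313 (array([666.6, 128.3]), array([307.5,  61.8]), 78.4)
```

View pics/wrist1.png

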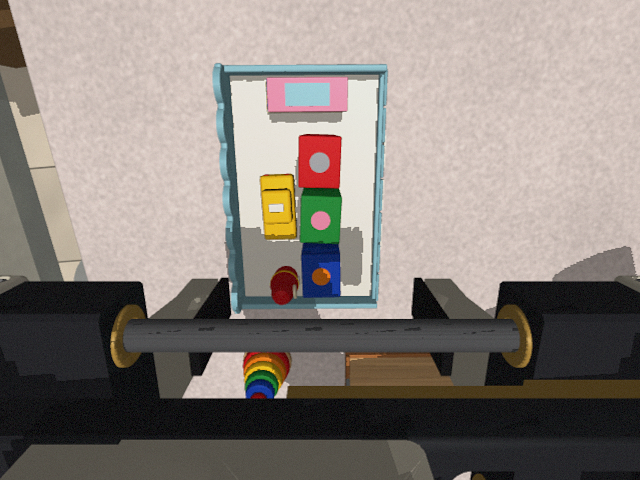

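The wrist picture shows the row of red (320,162), green (321,220) and blue (321,275), all clear on top at z = 0.165 as they should be. The taxi is at (277,205) behind green, with the doll at (285,285). I'll take blue first.

```bash
python3 go.py .5995 .0652 .20 -94.2
```

```text
t 1.87 shift [-0.0612 -0.0011  0.0975] rot [ 0.05 -0.   -0.3 ] rows 2.8
```

```bash
python3 -m pendant '[[-0.03,-0.001,0.03,0,0,-0.3],[-0.061,-0.001,0.06,0,0,-0.3],[-0.061,-0.001,0.09,0,0,-0.3],[-0.061,-0.001,0.098,0,0,-0.3],[-0.061,-0.001,0.098,0,0,-0.3],[-0.061,-0.001,0.098,0,0,-0.3]]' 0.088; python3 go.py .5995 .0652 .126 -94.2
```

```text
time_s: 2.37
tcp_pos: [0.6, 0.0653, 0.2013]
eef_rot: [-179.9, -0.0, -94.1]
contact_force: [-0.5, 0.5, 1.2]
gripper_width: 0.0878
gripper_force: 0.0
t 2.37 shift [0.0001 0.0005 0.0753] rot [-0.05 -0.03  0.12] rows 1.8
```

```bash
python3 -m pendant '[[0,0,0.03,0,0,0],[0,0,0.06,0,0,0],[0,0,0.075,0,0,0],[0,0,0.075,0,0,0]]'
python3 -m pendant '[[0,0,0,0,0,0],[0,0,0,0,0,0],[0,0,0,0,0,0],[0,0,0,0,0,0],[0,0,0,0,0,0],[0,0,0,0,0,0]]' 0.03 20; python3 go.py .5995 .0652 .30 -94.2
```

```text
time_s: 2.7
tcp_pos: [0.5987, 0.0643, 0.1238]
eef_rot: [179.9, -0.0, -94.2]
contact_force: [-0.8, -0.2, -0.1]
gripper_width: 0.0877
gripper_force: 0.0
time_s: 3.2
tcp_pos: [0.6, 0.0651, 0.1257]
eef_rot: [-179.9, 0.0, -94.2]
contact_force: [-0.3, 0.1, 0.2]
gripper_width: 0.0533
gripper_force: 0.0
t 3.2 shift [-1.000e-04  3.000e-04 -1.743e-01] rot [-0.06  0.03  0.05] rows 4.2
```

```bash
python3 -m pendant '[[0,0,0,0,0,0],[0,0,0,0,0,0],[0,0,0,0,0,0],[0,0,0,0,0,0],[0,0,0,0,0,0]]'
python3 -m pendant '[[0,0,-0.01,0,0,0],[0,0,-0.03,0,0,0],[0,0,-0.06,0,0,0],[0,0,-0.1,0,0,0],[0,0,-0.14,0,0,0],[0,0,-0.165,0,0,0],[0,0,-0.174,0,0,0],[0,0,-0.174,0,0,0]]'; python3 go.py .549 .329 .30 -93.8
```

```text
time_s: 3.62
tcp_pos: [0.5997, 0.065, 0.1251]
eef_rot: [-180.0, -0.0, -94.2]
contact_force: [-1.1, 0.2, 1.8]
gripper_width: 0.0375
gripper_force: 20.0
time_s: 4.28
tcp_pos: [0.6007, 0.0653, 0.3022]
eef_rot: [-179.7, 0.1, -94.2]
contact_force: [0.0, -0.2, -2.1]
gripper_width: 0.0374
gripper_force: 20.0
t 4.28 shift [-0.2593  0.0707  0.0024] rot [-0.27  0.12 -0.35] rows 6.4
```

```bash
python3 -m pendant '[[-0.02,0.005,0,0,0,0],[-0.05,0.013,0,0,0,0],[-0.087,0.024,0,0,0,-0.3],[-0.125,0.034,0,0,0,-0.3],[-0.163,0.044,0,0,0,-0.3],[-0.2,0.054,0.01,0,0,-0.3],[-0.235,0.064,0.03,0,0,-0.3],[-0.259,0.07,0.06,0,0,-0.3],[-0.259,0.07,0.1,0,0,-0.3],[-0.259,0.07,0.135,0,0,-0.3],[-0.259,0.07,0.155,0,0,-0.3],[-0.259,0.07,0.16,0,0,-0.3]]'
python3 -m pendant '[[0,0,0,0,0,0],[0,0,0,0,0,0]]'; python3 go.py .549 .329 .1167 -93.8
```

```text
time_s: 5.28
tcp_pos: [0.545, 0.326, 0.132]
eef_rot: [179.5, -0.4, -93.9]
contact_force: [-0.9, -1.2, -2.3]
gripper_width: 0.0373
gripper_force: 20.0
time_s: 5.45
tcp_pos: [0.549, 0.3284, 0.1393]
eef_rot: [-180.0, -0.0, -93.9]
contact_force: [0.6, 0.9, -0.5]
gripper_width: 0.0373
gripper_force: 20.0
t 5.45 shift [-0.0007  0.0001  0.0226] rot [-0.01 -0.03 -0.05] rows 0.5
```

```bash
python3 -m pendant '[[0,0,0.004,0,0,0],[0,0,0.008,0,0,0],[0,0,0.012,0,0,0],[0,0,0.015,0,0,0],[0,0,0.017,0,0,0],[0,0,0.019,0,0,0],[0,0,0.02,0,0,0],[0,0,0.021,0,0,0],[0,0,0.022,0,0,0],[0,0,0.0225,0,0,0],[0,0,0.0225,0,0,0]]'
```

```text
time_s: 6.37
tcp_pos: [0.5486, 0.3284, 0.1164]
eef_rot: [180.0, -0.0, -93.9]
contact_force: [0.2, 0.3, -2.3]
gripper_width: 0.0372
gripper_force: 20.0
```

```bash
python3 -m pendant '[[0,0,0.0005,0,0,0],[0,0,0.001,0,0,0],[0,0,0.001,0,0,0]]';python3 -m pendant '[[0,0,0.0005,0,0,0],[0,0,0.001,0,0,0],[0,0,0.001,0,0,0]]'
```

```text
time_s: 6.62
tcp_pos: [0.5489, 0.3286, 0.1161]
eef_rot: [-180.0, 0.0, -93.8]
contact_force: [-1.4, 0.6, 2.2]
gripper_width: 0.0373
gripper_force: 20.0
time_s: 6.87
tcp_pos: [0.5493, 0.3288, 0.116]
eef_rot: [-179.9, 0.1, -93.8]
contact_force: [-2.5, -0.5, 7.9]
gripper_width: 0.0374
gripper_force: 20.0
```

```bash
python3 -m pendant '[[0,0,-0.001,0,0,0],[0,0,-0.001,0,0,0],[0,0,-0.001,0,0,0],[0,0,-0.001,0,0,0],[0,0,-0.001,0,0,0]]' 0.06
python3 -m pendant '[[0,0,-0.02,0,0,0],[0,0,-0.05,0,0,0],[0,0,-0.09,0,0,0],[0,0,-0.1,0,0,0]]'; python3 go.py .5953 .0088 .20 -96.7
```

```text
time_s: 7.28
tcp_pos: [0.5486, 0.3283, 0.1152]
eef_rot: [180.0, -0.0, -93.9]
contact_force: [-0.2, -0.4, -0.8]
gripper_width: 0.0592
gripper_force: 0.0
time_s: 7.62
tcp_pos: [0.5511, 0.3296, 0.2219]
eef_rot: [-179.6, 0.3, -93.8]
contact_force: [0.7, 0.1, 2.1]
gripper_width: 0.0599
gripper_force: 0.0
t 7.62 shift [ 0.3172 -0.0653  0.0209] rot [-0.37  0.26  2.89] rows 7.8
```

```bash
python3 -m pendant '[[0.035,-0.007,0,0,0,0],[0.075,-0.015,0,0,0,2.9],[0.115,-0.023,0,0,0,2.9],[0.155,-0.031,0,0,0,2.9],[0.195,-0.039,0,0,0,2.9],[0.235,-0.047,0,0,0,2.9],[0.27,-0.055,0,0,0,2.9],[0.3,-0.062,0,0,0,2.9],[0.317,-0.065,0.01,0,0,2.9],[0.317,-0.065,0.018,0,0,2.9],[0.317,-0.065,0.018,0,0,2.9],[0.317,-0.065,0.018,0,0,2.9]]'; python3 go.py .5953 .0088 .126 -96.7
```

```text
time_s: 8.62
tcp_pos: [0.5919, 0.0078, 0.197]
eef_rot: [179.9, -0.0, -96.8]
contact_force: [-0.5, -0.4, 0.1]
gripper_width: 0.0602
gripper_force: 0.0
t 8.62 shift [-0.0015 -0.0033  0.071 ] rot [ 0.05 -0.02 -0.08] rows 1.7
```

```bash
python3 -m pendant '[[-0.0015,-0.003,0.03,0,0,0],[-0.0015,-0.003,0.05,0,0,0],[-0.0015,-0.003,0.065,0,0,0],[-0.0015,-0.003,0.071,0,0,0],[-0.0015,-0.003,0.071,0,0,0]]'
python3 -m pendant '[[0,0,0,0,0,0],[0,0,0,0,0,0],[0,0,0,0,0,0],[0,0,0,0,0,0],[0,0,0,0,0,0],[0,0,0,0,0,0],[0,0,0,0,0,0]]' 0.03 20; python3 go.py .5953 .0088 .30 -96.7
```

```text
time_s: 9.03
tcp_pos: [0.5947, 0.0097, 0.1254]
eef_rot: [179.9, -0.0, -96.7]
contact_force: [-0.1, 0.2, 0.1]
gripper_width: 0.0597
gripper_force: 0.0
time_s: 9.62
tcp_pos: [0.5959, 0.0089, 0.1274]
eef_rot: [-179.9, 0.0, -96.8]
contact_force: [-0.5, 0.5, 5.5]
gripper_width: 0.0369
gripper_force: 20.0
t 9.62 shift [ 1.000e-04  3.000e-04 -1.726e-01] rot [-0.09  0.02 -0.05] rows 4.1
```

```bash
python3 -m pendant '[[0,0,-0.01,0,0,0],[0,0,-0.03,0,0,0],[0,0,-0.06,0,0,0],[0,0,-0.1,0,0,0],[0,0,-0.14,0,0,0],[0,0,-0.165,0,0,0],[0,0,-0.173,0,0,0],[0,0,-0.173,0,0,0]]'; python3 go.py .464 .335 .30 -93.8
```

```text
time_s: 10.28
tcp_pos: [0.5961, 0.009, 0.3023]
eef_rot: [-179.8, 0.1, -96.8]
contact_force: [0.2, -0.1, -2.3]
gripper_width: 0.0361
gripper_force: 20.0
t 10.28 shift [-0.3082  0.1696  0.0021] rot [-0.23  0.09 -2.96] rows 8.4
```

```bash
python3 -m pendant '[[-0.017,0.009,0,0,0,0],[-0.045,0.025,0,0,0,-1],[-0.08,0.044,0,0,0,-2],[-0.115,0.063,0,0,0,-3],[-0.15,0.082,0,0,0,-3],[-0.185,0.101,0,0,0,-3],[-0.22,0.12,0,0,0,-3],[-0.253,0.139,0,0,0,-3],[-0.28,0.154,0,0,0,-3],[-0.3,0.165,0.01,0,0,-3],[-0.308,0.169,0.03,0,0,-3],[-0.308,0.169,0.06,0,0,-3]]'
python3 -m pendant '[[0,0,0.03,0,0,0],[0,0,0.06,0,0,0],[0,0,0.08,0,0,0],[0,0,0.095,0,0,0],[0,0,0.1,0,0,0],[0,0,0.1,0,0,0],[0,0,0.1,0,0,0]]'; python3 go.py .464 .335 .118 -93.8
```

```text
time_s: 11.28
tcp_pos: [0.4629, 0.337, 0.2386]
eef_rot: [-180.0, 0.1, -93.6]
contact_force: [0.7, 1.1, -1.8]
gripper_width: 0.0365
gripper_force: 20.0
time_s: 11.87
tcp_pos: [0.4636, 0.3343, 0.1391]
eef_rot: [180.0, -0.1, -93.8]
contact_force: [0.8, -0.6, -1.6]
gripper_width: 0.0364
gripper_force: 20.0
t 11.87 shift [-0.0007 -0.0003  0.0211] rot [ 0.03 -0.07  0.05] rows 0.5
```

```bash
python3 -m pendant '[[0,0,0.005,0,0,0],[0,0,0.01,0,0,0],[0,0,0.014,0,0,0],[0,0,0.016,0,0,0],[0,0,0.018,0,0,0],[0,0,0.019,0,0,0],[0,0,0.02,0,0,0],[0,0,0.0205,0,0,0],[0,0,0.021,0,0,0],[0,0,0.0215,0,0,0],[0,0,0.0215,0,0,0],[0,0,0.0215,0,0,0]]'
```

```text
time_s: 12.87
tcp_pos: [0.464, 0.3349, 0.1185]
eef_rot: [-180.0, 0.0, -93.7]
contact_force: [-1.0, 0.7, 3.2]
gripper_width: 0.0358
gripper_force: 20.0
```

Contact felt; release and go for red.

```bash
python3 -m pendant '[[0,0,0,0,0,0],[0,0,0,0,0,0],[0,0,0,0,0,0],[0,0,0,0,0,0],[0,0,0,0,0,0]]' 0.06
python3 -m pendant '[[0,0,-0.02,0,0,0],[0,0,-0.05,0,0,0],[0,0,-0.09,0,0,0],[0,0,-0.1,0,0,0],[0,0,-0.1,0,0,0]]'; python3 go.py .5918 -.044 .20 -96.1
```

```text
time_s: 13.28
tcp_pos: [0.4637, 0.3345, 0.1178]
eef_rot: [180.0, -0.0, -93.8]
contact_force: [0.1, 0.8, -0.6]
gripper_width: 0.0588
gripper_force: 0.0
time_s: 13.7
tcp_pos: [0.4654, 0.3362, 0.2223]
eef_rot: [-179.7, 0.3, -93.7]
contact_force: [-0.0, 0.8, -0.8]
gripper_width: 0.06
gripper_force: 0.0
t 13.7 shift [ 0.3712 -0.1508  0.021 ] rot [-0.26  0.32  2.36] rows 9.6
```

```bash
python3 -m pendant '[[0.035,-0.014,0,0,0,0],[0.073,-0.03,0,0,0,2.3],[0.111,-0.046,0,0,0,2.3],[0.149,-0.062,0,0,0,2.3],[0.187,-0.077,0,0,0,2.3],[0.225,-0.093,0,0,0,2.3],[0.263,-0.109,0,0,0,2.3],[0.3,-0.124,0,0,0,2.3],[0.335,-0.138,0,0,0,2.3],[0.36,-0.149,0.01,0,0,2.3],[0.3695,-0.1527,0.018,0,0,2.3],[0.3695,-0.1527,0.018,0,0,2.3]]'; python3 -m pendant '[[0,0,0,0,0,0],[0,0,0,0,0,0]]';  python3 go.py .5918 -.044 .126 -96.1
```

```text
time_s: 14.7
tcp_pos: [0.5909, -0.0465, 0.197]
eef_rot: [179.8, -0.1, -96.3]
contact_force: [-0.7, -0.2, -0.8]
gripper_width: 0.06
gripper_force: 0.0
time_s: 14.87
tcp_pos: [0.5917, -0.0435, 0.1998]
eef_rot: [180.0, -0.0, -96.0]
contact_force: [-0.5, 0.7, -0.3]
gripper_width: 0.0601
gripper_force: 0.0
t 14.87 shift [ 0.0004 -0.0002  0.0738] rot [ 0.02 -0.    0.06] rows 1.8
```

```bash
python3 -m pendant '[[0,0,0.03,0,0,0],[0,0,0.055,0,0,0],[0,0,0.07,0,0,0],[0,0,0.074,0,0,0],[0,0,0.074,0,0,0]]'
python3 -m pendant '[[0,0,0,0,0,0],[0,0,0,0,0,0],[0,0,0,0,0,0],[0,0,0,0,0,0],[0,0,0,0,0,0],[0,0,0,0,0,0],[0,0,0,0,0,0]]' 0.03 20
python3 -m pendant '[[0,0,-0.01,0,0,0],[0,0,-0.03,0,0,0],[0,0,-0.06,0,0,0],[0,0,-0.1,0,0,0],[0,0,-0.14,0,0,0],[0,0,-0.165,0,0,0],[0,0,-0.174,0,0,0],[0,0,-0.174,0,0,0],[0,0,-0.174,0,0,0]]'; python3 go.py .379 .341 .30 -93.8
```

```text
time_s: 15.28
tcp_pos: [0.5914, -0.0431, 0.1255]
eef_rot: [179.9, -0.0, -96.0]
contact_force: [-0.9, -0.1, 1.7]
gripper_width: 0.06
gripper_force: 0.0
time_s: 15.87
tcp_pos: [0.5925, -0.0441, 0.1269]
eef_rot: [-179.9, 0.0, -96.0]
contact_force: [-1.0, 0.2, 5.5]
gripper_width: 0.0366
gripper_force: 20.0
time_s: 16.62
tcp_pos: [0.5913, -0.0439, 0.2991]
eef_rot: [179.9, 0.0, -96.1]
contact_force: [-0.1, 0.9, -3.4]
gripper_width: 0.037
gripper_force: 20.0
t 16.62 shift [-0.3603  0.2518 -0.0004] rot [ 0.07  0.04 -2.27] rows 10.5
```

```bash
python3 -m pendant '[[-0.015,0.01,0,0,0,0],[-0.04,0.028,0,0,0,-1],[-0.07,0.049,0,0,0,-2.2],[-0.1,0.07,0,0,0,-2.2],[-0.13,0.091,0,0,0,-2.2],[-0.16,0.112,0,0,0,-2.2],[-0.19,0.133,0,0,0,-2.2],[-0.22,0.154,0,0,0,-2.2],[-0.25,0.175,0,0,0,-2.2],[-0.28,0.196,0,0,0,-2.2],[-0.31,0.217,0,0,0,-2.2],[-0.335,0.234,0,0,0,-2.2]]'
python3 -m pendant '[[-0.018,0.013,0,0,0,0],[-0.024,0.019,0.01,0,0,0],[-0.024,0.019,0.04,0,0,0],[-0.024,0.019,0.08,0,0,0],[-0.024,0.019,0.115,0,0,0],[-0.024,0.019,0.14,0,0,0],[-0.024,0.019,0.155,0,0,0],[-0.024,0.019,0.16,0,0,0],[-0.024,0.019,0.16,0,0,0],[-0.024,0.019,0.16,0,0,0]]'; python3 go.py .379 .341 .1172 -93.8
```

```text
time_s: 17.62
tcp_pos: [0.3922, 0.3147, 0.2976]
eef_rot: [179.9, -0.2, -93.8]
contact_force: [1.3, 0.6, -2.1]
gripper_width: 0.0371
gripper_force: 20.0
time_s: 18.45
tcp_pos: [0.3773, 0.3386, 0.1398]
eef_rot: [180.0, -0.1, -93.9]
contact_force: [0.3, 0.1, -1.2]
gripper_width: 0.037
gripper_force: 20.0
t 18.45 shift [-0.0026 -0.0015  0.0226] rot [ 0.01 -0.06 -0.07] rows 0.5
```

```bash
python3 -m pendant '[[0,0,0.005,0,0,0],[0,0,0.01,0,0,0],[0,0,0.014,0,0,0],[0,0,0.017,0,0,0],[0,0,0.019,0,0,0],[0,0,0.02,0,0,0],[0,0,0.021,0,0,0],[0,0,0.0215,0,0,0],[0,0,0.022,0,0,0],[0,0,0.0225,0,0,0],[0,0,0.0228,0,0,0],[0,0,0.0228,0,0,0]]'
```

```text
time_s: 19.45
tcp_pos: [0.3776, 0.3395, 0.118]
eef_rot: [-179.9, 0.1, -93.8]
contact_force: [-1.2, -1.1, 4.8]
gripper_width: 0.0367
gripper_force: 20.0
```

```bash
python3 -m pendant '[[0,0,0,0,0,0],[0,0,0,0,0,0],[0,0,0,0,0,0],[0,0,0,0,0,0],[0,0,0,0,0,0]]' 0.06
python3 -m pendant '[[0,0,-0.02,0,0,0],[0,0,-0.05,0,0,0],[0,0,-0.09,0,0,0],[0,0,-0.13,0,0,0],[0,0,-0.16,0,0,0],[0,0,-0.18,0,0,0],[0,0,-0.18,0,0,0]]'; python3 go.py .635 0 .30 -94.3
```

```text
time_s: 19.87
tcp_pos: [0.3772, 0.3388, 0.117]
eef_rot: [180.0, -0.0, -93.9]
contact_force: [0.2, 0.1, 0.2]
gripper_width: 0.0591
gripper_force: 0.0
time_s: 20.45
tcp_pos: [0.3787, 0.3405, 0.3022]
eef_rot: [-179.7, 0.4, -93.8]
contact_force: [0.5, -0.2, 0.4]
gripper_width: 0.06
gripper_force: 0.0
t 20.45 shift [ 0.3225 -0.2785  0.0013] rot [-0.25  0.37  0.46] rows 10.2
```

```bash
python3 -m pendant '[[0.03,-0.026,0,0,0,0],[0.06,-0.052,0,0,0,0.4],[0.09,-0.078,0,0,0,0.4],[0.12,-0.104,0,0,0,0.4],[0.15,-0.13,0,0,0,0.4],[0.18,-0.155,0,0,0,0.4],[0.21,-0.181,0,0,0,0.4],[0.24,-0.207,0,0,0,0.4],[0.27,-0.233,0,0,0,0.4],[0.295,-0.255,0,0,0,0.4],[0.315,-0.272,0,0,0,0.4],[0.322,-0.279,0,0,0,0.4]]' 0.07
python3 -m pendant '[[0,0,0,0,0,0],[0,0,0,0,0,0],[0,0,0,0,0,0]]'
python3 - <<'E'
from h import *
c=cap('wrist','wrist2');P=cloud(c);M=masks(c);z=P[...,2];ok=c['z_map']>0
near=ok&(abs(P[...,0]-.645)<.05)&(abs(P[...,1]-.02)<.09)
for nm,m in(('y',near&M['yellow']&(z>.02)),('z>.028',near&(z>.028)),('roof',near&(z>.055)&(z<.07)),('y.03-.05',near&(z>.03)&(z<.052)&M['yellow'])):
    n,l,st,_=cv2.connectedComponentsWithStats(m.astype(np.uint8));i=1+np.argmax(st[1:,4]);q=P[l==i];print(nm,st[i],rect(q),q[:,2].max(),np.percentile(q[:,2],[5,50]))
dk=near&(z<.022);print('deck',np.median(z[dk]))
s=cap('side','side2');P=cloud(s);m=(P[...,2]>.14)&(P[...,2]<.175)&(P[...,1]>.2)&(P[...,0]<.62)&(P[...,0]>.3)
n,l,st,_=cv2.connectedComponentsWithStats(m.astype(np.uint8))
for i in range(1,n):
    if st[i,4]>60:q=P[l==i];q=q[q[:,2]>np.percentile(q[:,2],95)-.006];print(st[i],rect(q),np.median(q[:,2]))
print(r.get_state()['tcp_pos'])
E
python3 - <<'E'
import cv2
a=cv2.imread('pics/wrist2.png')[60:320,180:420];b=cv2.imread('pics/side2.png')[120:300,160:420]
cv2.imwrite('pics/m2.png',cv2.hconcat([cv2.resize(a,(400,433)),cv2.resize(b,(400,433))]))
E
```

```text
time_s: 21.45
tcp_pos: [0.6351, -0.0041, 0.2954]
eef_rot: [179.9, -0.1, -94.4]
contact_force: [-0.4, 0.3, -0.1]
gripper_width: 0.0699
gripper_force: 0.0
time_s: 21.7
tcp_pos: [0.6334, -0.0004, 0.2969]
eef_rot: [180.0, 0.0, -94.2]
contact_force: [1.0, 0.3, 0.0]
gripper_width: 0.07
gripper_force: 0.0
y [ 292  175   34   65 1853] (array([649.9,  18.5]), array([82.1, 41. ]), 87.7) 0.06234273117450573 [0.04076452 0.04394796]
z>.028 [    0   278   539   202 77462] (array([645.5,  -9.7]), array([ 53.6, 108.4]), 80.5) 0.45099008658305445 [0.38193289 0.43380367]
roof [293 190  31  35 973] (array([650.4,  14.5]), array([42.1, 36.7]), 89.5) 0.06436946849867237 [0.05673792 0.05968594]
y.03-.05 [ 292  175   34   65 1008] (array([649.8,  18.5]), array([82.2, 40.8]), 87.2) 0.051600048599541426 [0.04002671 0.04259563]
deck 0.014879998637978065
[253 122  20  18 267] (array([548.2, 327.7]), array([52.4, 38.1]), 87.8) 0.15744839072995992
[220 128  20  20 270] (array([463.1, 331.5]), array([51.8, 38. ]), 84.4) 0.1573232692512539
[185 136  20  19 277] (array([376.5, 337.5]), array([50.6, 37.5]), 85.5) 0.1574166280816649
[ 6.33460391e-01 -4.17134419e-05  2.97518993e-01]
```

View pics/m2.png

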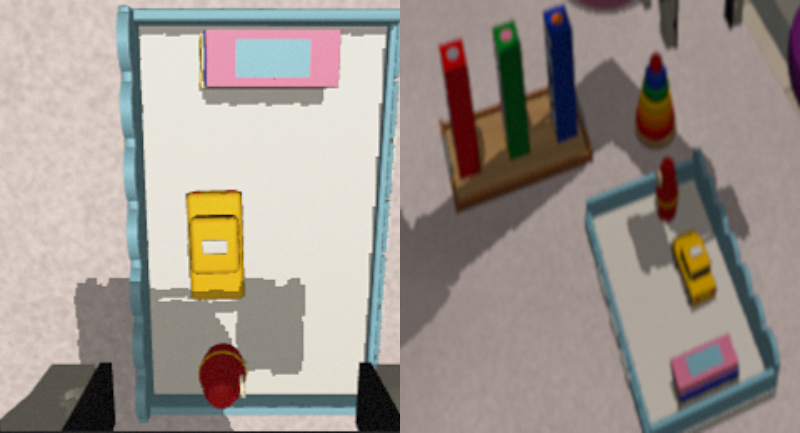

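Left: the taxi stands free at crop (215,245), its long axis nearly along display y. The doll is at (222,375). Right: the three cartons stand upright on the tray. Next I'll check the clearances from doll and back panel.

```bash
python3 - <<'E'
from h import *
for f in('wrist2','side2','scene0'):
    c=load(f);P=cloud(c);M=masks(c);z=P[...,2]
    q=P[(z>.03)&(z<.1)&(abs(P[...,0]-.64)<.05)&(P[...,1]>.065)&(P[...,1]<.15)&(M['red'])]
    for a,b in((.03,.06),(.06,.1)):
        s=q[(q[:,2]>a)&(q[:,2]<b)]
        if len(s)>5:print(f,'doll',len(s),np.percentile(s,[2,98],axis=0).round(4).tolist())
    for y0 in(-.03,.02,.06):
        q=P[(z>.03)&(z<.075)&(abs(P[...,1]-y0)<.012)&(P[...,0]>.68)&(P[...,0]<.73)]
        if len(q):print(f,'panel',y0,np.percentile(q[:,0],[1,10,50]).round(4),q[:,2].max().round(3))
E
python3 go.py .65 .0165 .10 -92.6
```

```text
wrist2 doll 253 [[0.6368, 0.1048, 0.0321], [0.6694, 0.123, 0.0596]]
wrist2 doll 410 [[0.6409, 0.1095, 0.0613], [0.6649, 0.13, 0.0881]]
wrist2 panel -0.03 [0.7014 0.7017 0.7038] 0.067
wrist2 panel 0.02 [0.7053 0.7056 0.7078] 0.066
wrist2 panel 0.06 [0.7082 0.7085 0.7104] 0.067
side2 doll 79 [[0.6357, 0.1033, 0.0314], [0.6642, 0.1211, 0.0595]]
side2 doll 104 [[0.6417, 0.1066, 0.0611], [0.6608, 0.1262, 0.0912]]
side2 panel -0.03 [0.7005 0.7009 0.7022] 0.068
side2 panel 0.02 [0.7045 0.7048 0.7064] 0.067
side2 panel 0.06 [0.7068 0.708  0.7094] 0.068
scene0 doll 129 [[0.6428, 0.1014, 0.031], [0.6711, 0.1216, 0.0595]]
scene0 doll 135 [[0.6441, 0.1062, 0.0608], [0.6663, 0.1212, 0.0881]]
scene0 panel -0.03 [0.7035 0.7069 0.7097] 0.066
scene0 panel 0.02 [0.7052 0.7089 0.7132] 0.065
scene0 panel 0.06 [0.7089 0.713  0.7162] 0.066
t 21.8 shift [-0.0176 -0.0152  0.1975] rot [-0.03  0.02 -1.58] rows 4.8
```

```bash
python3 -m pendant '[[-0.017,-0.015,0.03,0,0,-1.6],[-0.017,-0.015,0.065,0,0,-1.6],[-0.017,-0.015,0.105,0,0,-1.6],[-0.017,-0.015,0.145,0,0,-1.6],[-0.017,-0.015,0.175,0,0,-1.6],[-0.017,-0.015,0.19,0,0,-1.6],[-0.017,-0.015,0.197,0,0,-1.6],[-0.017,-0.015,0.197,0,0,-1.6],[-0.017,-0.015,0.197,0,0,-1.6]]' 0.056; python3 go.py .65 .0165 .0185 -92.6
```

```text
time_s: 22.55
tcp_pos: [0.6508, 0.0154, 0.1015]
eef_rot: [-179.9, 0.0, -92.6]
contact_force: [-0.3, 0.1, 0.7]
gripper_width: 0.0556
gripper_force: 0.0
t 22.55 shift [-0.001  0.001  0.083] rot [-0.09  0.01  0.01] rows 2.0
```

```bash
python3 -m pendant '[[-0.001,0.001,0.015,0,0,0],[-0.001,0.001,0.035,0,0,0],[-0.001,0.001,0.052,0,0,0],[-0.001,0.001,0.064,0,0,0],[-0.001,0.001,0.071,0,0,0],[-0.001,0.001,0.075,0,0,0],[-0.001,0.001,0.078,0,0,0],[-0.001,0.001,0.079,0,0,0],[-0.001,0.001,0.08,0,0,0],[-0.001,0.001,0.081,0,0,0],[-0.001,0.001,0.082,0,0,0],[-0.001,0.001,0.082,0,0,0]]'
python3 -m pendant '[[0,0,0,0,0,0],[0,0,0,0,0,0],[0,0,0,0,0,0],[0,0,0,0,0,0],[0,0,0,0,0,0],[0,0,0,0,0,0]]' 0.035 20;  python3 go.py .65 .0165 .15 -92.6
```

```text
time_s: 23.55
tcp_pos: [0.6492, 0.0158, 0.0183]
eef_rot: [-180.0, 0.0, -92.7]
contact_force: [0.8, 0.0, 0.4]
gripper_width: 0.0561
gripper_force: 0.0
time_s: 24.05
tcp_pos: [0.6495, 0.0158, 0.0183]
eef_rot: [-180.0, 0.0, -92.6]
contact_force: [0.7, -0.9, 0.0]
gripper_width: 0.0354
gripper_force: 20.0
t 24.05 shift [-0.0007 -0.0005 -0.1317] rot [-0.03  0.   -0.05] rows 3.2
```

```bash
python3 -m pendant '[[0,0,-0.003,0,0,0],[0,0,-0.01,0,0,0],[0,0,-0.02,0,0,0],[0,0,-0.03,0,0,0],[0,0,-0.03,0,0,0],[0,0,-0.03,0,0,0],[0,0,-0.03,0,0,0]]' 0.02 20
python3 - <<'E'
from h import *
cap('side','side3');a=cv2.imread('pics/side3.png')[150:300,270:450];cv2.imwrite('pics/c3.png',cv2.resize(a,None,fx=3,fy=3))
E
```

```text
time_s: 24.63
tcp_pos: [0.6491, 0.0159, 0.0484]
eef_rot: [-180.0, 0.0, -92.7]
contact_force: [-0.4, 0.1, -1.4]
gripper_width: 0.0355
gripper_force: 20.0
```

View pics/c3.png

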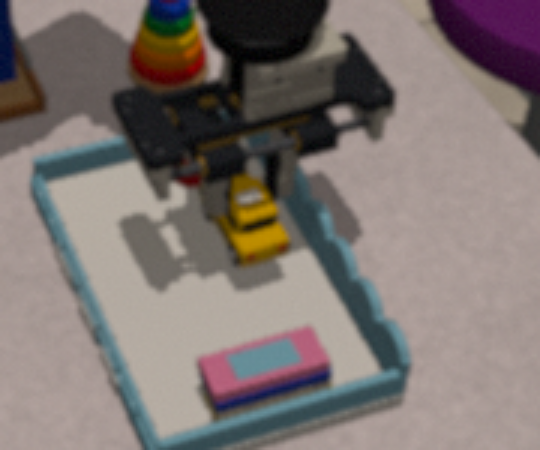

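The taxi hangs level between the pads (crop (250,225)). I'll lift it and carry it towards the gift box.

```bash
python3 -m pendant '[[0,0,-0.015,0,0,0],[0,0,-0.04,0,0,0],[0,0,-0.07,0,0,0],[0.01,0.005,-0.1,0,0,-2],[0.03,0.013,-0.125,0,0,-6],[0.055,0.024,-0.14,0,0,-11],[0.085,0.037,-0.15,0,0,-17],[0.115,0.051,-0.15,0,0,-23],[0.145,0.064,-0.15,0,0,-29],[0.175,0.077,-0.15,0,0,-35],[0.205,0.09,-0.15,0,0,-41],[0.235,0.104,-0.15,0,0,-47]]'; python3 go.py .4796 -.3262 .20 -14.6
```

```text
time_s: 25.68
tcp_pos: [0.5333, -0.2153, 0.1977]
eef_rot: [180.0, 0.0, -45.3]
contact_force: [0.4, -0.3, -0.6]
gripper_width: 0.0356
gripper_force: 20.0
t 25.68 shift [ 0.0412  0.1161 -0.0023] rot [ 1.000e-02  4.000e-02 -3.075e+01] rows 3.0
```

```bash
python3 -m pendant '[[0.01,0.028,0,0,0,-6],[0.019,0.053,0,0,0,-12],[0.027,0.077,0,0,0,-18],[0.034,0.097,0,0,0,-24],[0.039,0.11,0,0,0,-29],[0.041,0.116,0,0,0,-30.8],[0.041,0.116,0,0,0,-30.8],[0.041,0.116,0,0,0,-30.8],[0.041,0.116,0,0,0,-30.8]]'
python3 - <<'E'
from h import *
c=cap('wrist','wrist4');P=cloud(c);M=masks(c);z=P[...,2];print(r.get_state()['tcp_pos'],r.get_state()['eef_rot'])
near=(abs(P[...,0]-.477)<.11)&(abs(P[...,1]+.326)<.11)&(c['z_map']>0)
for nm,m in(('cream',near&M['cream']&(z<.016)),('red rim',near&M['red']&(z>.028)&(z<.04)),('taxi',near&M['yellow']&(z>.17))):
    if m.sum():
        q=P[m];print(nm,m.sum(),rect(q),np.median(q[:,2]))
E
```

```text
time_s: 26.43
tcp_pos: [0.4801, -0.3241, 0.1979]
eef_rot: [-180.0, 0.0, -14.9]
contact_force: [-0.2, -0.3, -1.6]
gripper_width: 0.0355
gripper_force: 20.0
[ 0.48029379 -0.32398714  0.19791815] [-1.79992738e+02  2.13312830e-02 -1.48909143e+01]
cream 1953 (array([ 514.5, -309.6]), array([214.2,  87.2]), 73.5) 0.00815313769998055
red rim 2165 (array([ 476.5, -323.4]), array([150.1, 149.9]), 75.5) 0.03451168863648246
taxi 12942 (array([ 481.2, -320.4]), array([75.9, 89.8]), 47.9) 0.2393747720917161
```

View pics/wrist4.png

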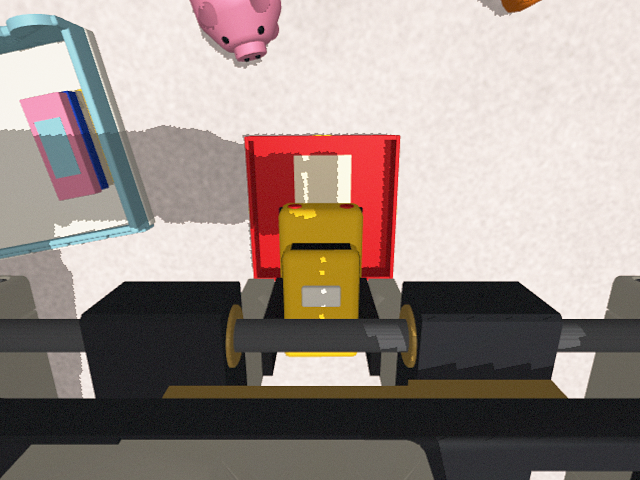

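The taxi sits lined up with the box. The rim centre (476.5, -323.4) agrees with the earlier views, and the insert shows at (323,180). Next I'll lower it.

```bash
python3 -m pendant '[[-0.001,0,0.015,0,0,0],[-0.001,0,0.04,0,0,-0.4],[-0.001,0,0.075,0,0,-0.4],[-0.001,0,0.11,0,0,-0.4],[-0.001,0,0.135,0,0,-0.4],[-0.001,0,0.153,0,0,-0.4],[-0.001,0,0.163,0,0,-0.4],[-0.001,0,0.168,0,0,-0.4],[-0.001,0,0.17,0,0,-0.4],[-0.001,0,0.17,0,0,-0.4],[-0.001,0,0.17,0,0,-0.4]]'; python3 go.py .4791 -.3245 .0125 -14.5
```

```text
time_s: 27.4
tcp_pos: [0.4801, -0.3245, 0.0294]
eef_rot: [180.0, -0.1, -14.4]
contact_force: [0.1, 0.6, -1.1]
gripper_width: 0.0358
gripper_force: 20.0
t 27.4 shift [-0.001   0.0002  0.0169] rot [ 0.01 -0.11  0.06] rows 0.4
```

```bash
python3 -m pendant '[[-0.001,0,0.004,0,0,0],[-0.001,0,0.008,0,0,0],[-0.001,0,0.011,0,0,0],[-0.001,0,0.013,0,0,0],[-0.001,0,0.0145,0,0,0],[-0.001,0,0.0155,0,0,0],[-0.001,0,0.016,0,0,0],[-0.001,0,0.0165,0,0,0],[-0.001,0,0.017,0,0,0],[-0.001,0,0.017,0,0,0],[-0.001,0,0.017,0,0,0]]'
```

```text
time_s: 28.32
tcp_pos: [0.4783, -0.3241, 0.0113]
eef_rot: [180.0, -0.0, -14.5]
contact_force: [0.4, -0.8, -0.3]
gripper_width: 0.0353
gripper_force: 20.0
```

```bash
python3 -m pendant '[[0,0,0.0003,0,0,0],[0,0,0.0006,0,0,0],[0,0,0.0006,0,0,0]]'; python3 -m pendant '[[0,0,0.0003,0,0,0],[0,0,0.0006,0,0,0],[0,0,0.0006,0,0,0]]'
```

```text
time_s: 28.57
tcp_pos: [0.4784, -0.3241, 0.0112]
eef_rot: [180.0, -0.0, -14.4]
contact_force: [-1.4, 1.4, 5.5]
gripper_width: 0.0357
gripper_force: 20.0
time_s: 28.82
tcp_pos: [0.4784, -0.3241, 0.0111]
eef_rot: [180.0, -0.0, -14.4]
contact_force: [-2.7, 3.2, 9.2]
gripper_width: 0.036
gripper_force: 20.0
```

```bash
python3 -m pendant '[[0,0,-0.001,0,0,0],[0,0,-0.001,0,0,0],[0,0,-0.001,0,0,0],[0,0,-0.001,0,0,0],[0,0,-0.001,0,0,0]]' 0.056
python3 -m pendant '[[0,0,-0.01,0,0,0],[0,0,-0.03,0,0,0],[0,0,-0.06,0,0,0],[0,0,-0.1,0,0,0],[0,0,-0.14,0,0,0],[0,0,-0.18,0,0,0],[0,0,-0.21,0,0,0],[0,0,-0.21,0,0,0],[0,0,-0.21,0,0,0]]' 0.06
python3 - <<'E'
from h import *
c=cap('side','side5');P=cloud(c);M=masks(c);z=P[...,2]
near=(abs(P[...,0]-.477)<.11)&(abs(P[...,1]+.326)<.11)&(c['z_map']>0)
for nm,m in(('red rim',near&M['red']&(z>.028)&(z<.04)),('taxi',near&M['yellow']&(z>.018)&(abs(P[...,0]-.477)<.06))):
    q=P[m];print(nm,m.sum(),rect(q),q[:,2].max())
w=cap('wrist','wrist5');P=cloud(w);M=masks(w);z=P[...,2]
near=(abs(P[...,0]-.477)<.11)&(abs(P[...,1]+.326)<.11)&(w['z_map']>0)
for nm,m in(('red rim',near&M['red']&(z>.028)&(z<.04)),('taxi',near&M['yellow']&(z>.018)&(z<.07)&(abs(P[...,0]-.477)<.06)),('cream',near&M['cream']&(z<.016))):
    q=P[m];print(nm,m.sum(),rect(q),q[:,2].max())
b=cv2.imread('pics/side5.png')[320:450,280:430];a=cv2.imread('pics/wrist5.png')[100:320,200:440]
cv2.imwrite('pics/c5.png',cv2.hconcat([cv2.resize(a,(400,400)),cv2.resize(b,(400,400))]))
E
python3 go.py .378 .339 .25 -93.8
```

```text
time_s: 29.23
tcp_pos: [0.4781, -0.324, 0.0108]
eef_rot: [-180.0, 0.0, -14.5]
contact_force: [-0.1, 0.4, 0.2]
gripper_width: 0.0557
gripper_force: 0.0
time_s: 29.98
tcp_pos: [0.4792, -0.3244, 0.2241]
eef_rot: [180.0, -0.3, -14.5]
contact_force: [-0.4, -0.6, -0.7]
gripper_width: 0.06
gripper_force: 0.0
red rim 778 (array([ 475.9, -325.2]), array([150.5, 148.7]), 75.6) 0.039935895870417015
taxi 927 (array([ 466.2, -349.9]), array([97.1, 87.3]), 74.7) 0.5702232342954974
red rim 2343 (array([ 476.4, -323.2]), array([150. , 149.5]), 75.5) 0.03743380243584027
taxi 2633 (array([ 477. , -321.7]), array([40.9, 82.8]), 75.4) 0.055050918408075133
cream 1069 (array([ 499.8, -306.3]), array([190.3, 125.7]), 30.0) 0.010729863586665056
t 30.08 shift [-0.2621 -0.6168 -0.0288] rot [-1.000e-02  4.000e-02  7.933e+01] rows 16.1
```

View pics/c5.png

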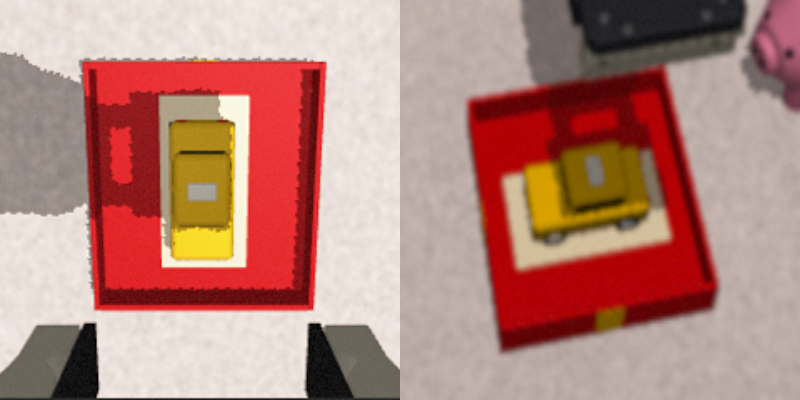

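The taxi stands on its wheels, centred on the insert and lengthwise (taxi centre (477,-322) against box (476,-323)). Now I'll return the cartons, red first.

```bash
python3 -m pendant '[[-0.008,-0.018,0,0,0,3],[-0.02,-0.047,-0.005,0,0,9],[-0.035,-0.082,-0.01,0,0,15],[-0.05,-0.117,-0.015,0,0,21],[-0.065,-0.152,-0.02,0,0,27],[-0.08,-0.187,-0.025,0,0,33],[-0.095,-0.222,-0.03,0,0,39],[-0.11,-0.257,-0.03,0,0,45],[-0.125,-0.292,-0.03,0,0,51],[-0.14,-0.327,-0.03,0,0,57],[-0.155,-0.362,-0.03,0,0,63],[-0.17,-0.397,-0.03,0,0,69]]'; python3 go.py .3776 .3393 .22 -93.8
```

```text
time_s: 31.08
tcp_pos: [0.4159, 0.0776, 0.25]
eef_rot: [179.9, -0.0, -81.6]
contact_force: [0.7, 0.1, 0.3]
gripper_width: 0.0599
gripper_force: 0.0
t 31.08 shift [-2.645e-01 -2.000e-04  2.980e-02] rot [ 0.11 -0.06 12.16] rows 6.4
```

```bash
python3 -m pendant '[[-0.035,0.001,0,0,0,5],[-0.075,0.003,0,0,0,10.3],[-0.115,0.004,0,0,0,10.3],[-0.15,0.005,0,0,0,10.3],[-0.185,0.007,0,0,0,10.3],[-0.213,0.008,0.01,0,0,10.3],[-0.231,0.0085,0.02,0,0,10.3],[-0.2385,0.0085,0.03,0,0,10.3],[-0.2385,0.0085,0.03,0,0,10.3],[-0.2385,0.0085,0.03,0,0,10.3],[-0.2385,0.0085,0.03,0,0,10.3]]'
python3 - <<'E'
from h import *
c=cap('wrist','wrist6');P=cloud(c);z=P[...,2]
m=(c['z_map']>0)&(z>.148)&(z<.163)&(P[...,1]>.25)&(P[...,1]<.4)&(P[...,0]>.33)&(P[...,0]<.6)
n,l,st,_=cv2.connectedComponentsWithStats(m.astype(np.uint8))
for i in range(1,n):
    if st[i,4]>100:q=P[l==i];print(st[i],rect(q),np.median(q[:,2]),c['frame'][l==i].mean(0).round())
E
python3 go.py .3776 .3393 .117 -93.8
```

```text
time_s: 32.0
tcp_pos: [0.3732, 0.31, 0.221]
eef_rot: [180.0, -0.0, -91.7]
contact_force: [0.6, 0.6, 0.4]
gripper_width: 0.0601
gripper_force: 0.0
[  66  233   62   50 2602] (array([547.9, 324.8]), array([38.8, 39.9]), 86.9) 0.15592444172442718 [ 68.  80. 151.]
[ 180  236   54   59 2503] (array([462.9, 334.3]), array([46.4, 38.4]), 86.8) 0.15596907288700662 [53. 99. 55.]
[ 293  238   51   60 2824] (array([376.7, 338.7]), array([46.2, 38.1]), 85.9) 0.15601673983460973 [159.  42.  44.]
t 32.05 shift [-0.0293 -0.0033  0.1044] rot [-0.02  0.    2.09] rows 2.6
```

```bash
python3 -m pendant '[[-0.015,-0.002,0,0,0,2],[-0.029,-0.003,0.01,0,0,2],[-0.029,-0.003,0.03,0,0,2],[-0.029,-0.003,0.03,0,0,2],[-0.029,-0.003,0.03,0,0,2]]'; python3 go.py .3776 .3393 .117 -93.8
```

```text
time_s: 32.47
tcp_pos: [0.3766, 0.3391, 0.1901]
eef_rot: [179.9, -0.1, -93.6]
contact_force: [-0.5, 0.8, 0.9]
gripper_width: 0.0598
gripper_force: 0.0
t 32.47 shift [-0.0005 -0.001   0.0731] rot [ 0.06 -0.13  0.15] rows 1.8
```

```bash
python3 -m pendant '[[0,-0.001,0.025,0,0,0],[0,-0.001,0.05,0,0,0],[0,-0.001,0.066,0,0,0],[0,-0.001,0.073,0,0,0],[0,-0.001,0.073,0,0,0]]'
python3 -m pendant '[[0,0,0,0,0,0],[0,0,0,0,0,0],[0,0,0,0,0,0],[0,0,0,0,0,0],[0,0,0,0,0,0],[0,0,0,0,0,0],[0,0,0,0,0,0]]' 0.03 20
python3 go.py .3776 .3393 .117 -93.8
python3 -m pendant '[[0,0,-0.01,0,0,0],[0,0,-0.03,0,0,0],[0,0,-0.06,0,0,0],[0,0,-0.1,0,0,0],[0,0,-0.14,0,0,0],[0,0,-0.17,0,0,0],[0,0,-0.185,0,0,0],[0,0,-0.185,0,0,0],[0,0,-0.185,0,0,0]]'; python3 go.py .5918 -.0438 .30 -96
```

```text
time_s: 32.88
tcp_pos: [0.3777, 0.3392, 0.1174]
eef_rot: [180.0, -0.1, -93.7]
contact_force: [-0.3, -0.2, 1.0]
gripper_width: 0.0599
gripper_force: 0.0
time_s: 33.47
tcp_pos: [0.3789, 0.3409, 0.1196]
eef_rot: [-179.9, 0.1, -93.6]
contact_force: [-0.7, -0.6, 7.2]
gripper_width: 0.0304
gripper_force: 6.5
t 33.47 shift [0.0016 0.0012 0.0026] rot [-0.12  0.13  0.18] rows 0.1
time_s: 34.22
tcp_pos: [0.3778, 0.3401, 0.3043]
eef_rot: [-180.0, 0.1, -93.7]
contact_force: [-0.3, 0.1, -1.5]
gripper_width: 0.0303
gripper_force: 0.0
t 34.22 shift [ 0.3695 -0.2381  0.0036] rot [-0.03  0.14  2.34] rows 10.5
```

Run:
```python
from h import *
cap('side','side7');a=cv2.imread('pics/side7.png')[0:220,60:340];cv2.imwrite('pics/c7.png',cv2.resize(a,None,fx=2.7,fy=2.7))
```

```text
(no output)
```

View pics/c7.png

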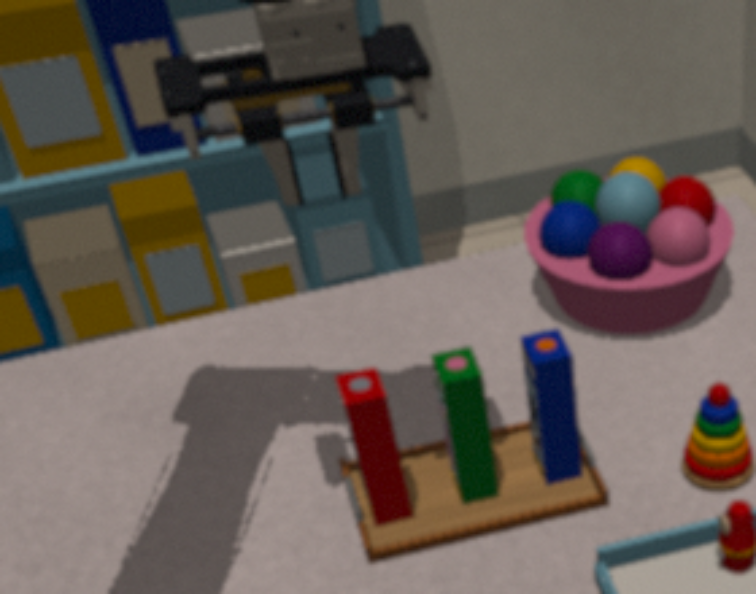

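The fingers hold nothing. Red still stands upright on the tray (crop (380,450)), so the grasp slipped. I'll re-measure.

Run:
```python
from h import *
c=cap('wrist','wrist8');P=cloud(c);z=P[...,2]
m=(c['z_map']>0)&(z>.148)&(z<.163)&(P[...,1]>.25)&(P[...,1]<.4)&(P[...,0]>.33)&(P[...,0]<.6)
n,l,st,_=cv2.connectedComponentsWithStats(m.astype(np.uint8))
for i in range(1,n):
    if st[i,4]>100:q=P[l==i];print(st[i],rect(q),np.median(q[:,2]),c['frame'][l==i].mean(0).round())
s=load('side7');P=cloud(s);M=masks(s);z=P[...,2]
m=M['red']&(z>.02)&(z<.17)&(P[...,1]>.27)&(P[...,1]<.42)&(P[...,0]>.3)&(P[...,0]<.43)
for a,b in((.02,.05),(.05,.08),(.08,.11),(.11,.14),(.14,.17)):
    q=P[m&(z>a)&(z<b)];print(a,len(q),q.min(0).round(4),q.max(0).round(4)) if len(q) else 0
print(r.get_state())
```

```text
[ 300  185   40   48 1841] (array([378.9, 338.7]), array([46.4, 38. ]), 85.6) 0.15630775472925945 [223.  66.  68.]
[ 122  186   49   48 1992] (array([548.2, 328.7]), array([46.2, 39.7]), 86.8) 0.15596706975169236 [ 68.  84. 162.]
[ 212  187   43   47 1884] (array([463.3, 334.2]), array([45.5, 38.8]), 86.0) 0.15599335972187614 [ 80. 159.  86.]
0.02 125 [0.3578 0.3088 0.0204] [0.393  0.3191 0.0496]
0.05 136 [0.3555 0.3096 0.0503] [0.3941 0.3213 0.0795]
0.08 135 [0.3555 0.3116 0.0802] [0.3921 0.3206 0.1099]
0.11 141 [0.3561 0.311  0.1102] [0.3902 0.3196 0.1399]
0.14 215 [0.3552 0.3099 0.1401] [0.3936 0.3588 0.1629]
{'time_s': 34.3167, 'joints': array([ 6.41482199e+01,  1.37485336e+00, -8.96615981e+00, -3.09251380e-02,
       -7.97282305e+01, -6.78054903e+01]), 'qd': array([ 0.06101596,  0.62613331, -0.57625424,  0.12167722,  0.07266033,
       -0.02859926]), 'joint_torque': array([-1.64038019e-02, -3.37125134e+01,  3.13712418e+01,  7.45213151e+00,
       -8.09608027e-02,  5.46030951e-04]), 'tcp_pos': array([0.37734158, 0.33941344, 0.30226514]), 'eef_rot': array([ 1.79945674e+02, -5.26222203e-02, -9.36627783e+01]), 'contact_force': array([-0.61393418,  0.05836349,  0.19155604]), 'moment': array([ 0.09383773, -0.04498565,  0.02416378]), 'gripper_force': 0.0, 'gripper_width': 0.030022277095077335}
```

View pics/wrist8.png

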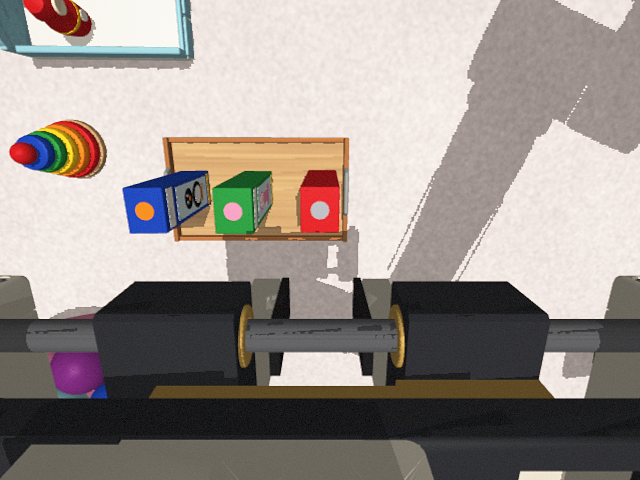

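Red stands upright at (319,208), shifted only 2 mm, and the other two are untouched. I'll retry, closing in steps and checking the width.

```bash
python3 go.py .3785 .339 .117 -93.9; python3 -m pendant '[[0,0,0.03,0,0,0],[0,-0.001,0.06,0,0,0],[0,-0.001,0.09,0,0,0],[0,-0.001,0.105,0,0,0],[0,-0.001,0.11,0,0,0],[0,-0.001,0.11,0,0,0],[0,-0.001,0.11,0,0,0]]' 0.06;  python3 go.py .3785 .339 .117 -93.9
```

```text
t 34.32 shift [ 0.0002 -0.0014  0.1853] rot [ 0.05 -0.05  0.24] rows 4.4
time_s: 34.9
tcp_pos: [0.3791, 0.34, 0.1934]
eef_rot: [-180.0, -0.0, -93.6]
contact_force: [0.8, 0.4, 0.1]
gripper_width: 0.0598
gripper_force: 0.0
t 34.9 shift [0.001  0.0006 0.0764] rot [-0.02 -0.03  0.26] rows 1.8
```

```bash
python3 -m pendant '[[0.001,0.0005,0.025,0,0,0.2],[0.001,0.0005,0.05,0,0,0.2],[0.001,0.0005,0.066,0,0,0.2],[0.001,0.0005,0.074,0,0,0.2],[0.001,0.0005,0.076,0,0,0.2],[0.001,0.0005,0.076,0,0,0.2],[0.001,0.0005,0.076,0,0,0.2]]'
python3 -m pendant '[[0,0,0,0,0,0],[0,0,0,0,0,0],[0,0,0,0,0,0],[0,0,0,0,0,0]]' 0.03 25
python3 -m pendant '[[0,0,0,0,0,0]]' 
python3 -m pendant '[[0,0,0,0,0,0]]' 
python3 -m pendant '[[0,0,0,0,0,0]]'
```

```text
time_s: 35.48
tcp_pos: [0.3789, 0.3398, 0.1184]
eef_rot: [-179.9, 0.1, -93.8]
contact_force: [0.4, -0.4, 0.7]
gripper_width: 0.0599
gripper_force: 0.0
time_s: 35.82
tcp_pos: [0.3784, 0.3391, 0.1174]
eef_rot: [-180.0, 0.0, -93.9]
contact_force: [-1.2, 0.7, 1.1]
gripper_width: 0.0389
gripper_force: 0.1
time_s: 35.9
tcp_pos: [0.3784, 0.3391, 0.1174]
eef_rot: [-180.0, 0.0, -93.9]
contact_force: [0.8, 0.8, 1.6]
gripper_width: 0.0368
gripper_force: 25.0
time_s: 35.98
tcp_pos: [0.3784, 0.3391, 0.1174]
eef_rot: [-180.0, 0.0, -93.9]
contact_force: [-1.2, 0.7, 2.5]
gripper_width: 0.0369
gripper_force: 25.0
time_s: 36.07
tcp_pos: [0.3784, 0.3391, 0.1173]
eef_rot: [-180.0, 0.0, -93.9]
contact_force: [-1.1, -0.2, 3.4]
gripper_width: 0.0371
gripper_force: 25.0
```

```bash
python3 -m pendant '[[0,0,-0.01,0,0,0],[0,0,-0.03,0,0,0],[0,0,-0.06,0,0,0],[0,0,-0.1,0,0,0],[0,0,-0.14,0,0,0],[0,0,-0.17,0,0,0],[0,0,-0.185,0,0,0],[0,0,-0.185,0,0,0],[0,0,-0.185,0,0,0]]' 0.02 25; python3 go.py .5920 -.0438 .30 -96
```

```text
time_s: 36.82
tcp_pos: [0.378, 0.3389, 0.3024]
eef_rot: [180.0, 0.1, -93.9]
contact_force: [-0.1, -0.0, -2.5]
gripper_width: 0.037
gripper_force: 25.0
t 36.82 shift [ 0.3674 -0.2393  0.0019] rot [0.01 0.07 2.13] rows 10.5
```

```bash
python3 -m pendant '[[0.015,-0.01,0,0,0,0],[0.04,-0.026,0,0,0,0],[0.07,-0.046,0,0,0,0],[0.1,-0.065,0,0,0,1],[0.13,-0.085,0,0,0,2.1],[0.16,-0.104,0,0,0,2.1],[0.19,-0.124,0,0,0,2.1],[0.22,-0.143,0,0,0,2.1],[0.25,-0.163,0,0,0,2.1],[0.28,-0.182,0,0,0,2.1],[0.31,-0.202,0,0,0,2.1],[0.335,-0.218,0,0,0,2.1]]'
python3 -m pendant '[[0.02,-0.013,0,0,0,0],[0.0315,-0.02,0,0,0,0],[0.0315,-0.02,0.02,0,0,0],[0.0315,-0.02,0.05,0,0,0],[0.0315,-0.02,0.085,0,0,0],[0.0315,-0.02,0.115,0,0,0],[0.0315,-0.02,0.135,0,0,0],[0.0315,-0.02,0.145,0,0,0],[0.0315,-0.02,0.15,0,0,0],[0.0315,-0.02,0.15,0,0,0],[0.0315,-0.02,0.15,0,0,0]]'; python3 go.py .5920 -.0437 .1268 -96
```

```text
time_s: 37.82
tcp_pos: [0.573, -0.0123, 0.2997]
eef_rot: [179.8, -0.1, -96.0]
contact_force: [-0.1, 0.7, -2.1]
gripper_width: 0.0368
gripper_force: 25.0
time_s: 38.73
tcp_pos: [0.5905, -0.0433, 0.1529]
eef_rot: [-179.9, -0.0, -95.9]
contact_force: [-0.5, -0.0, -1.9]
gripper_width: 0.0371
gripper_force: 25.0
t 38.73 shift [ 0.0002 -0.0015  0.0261] rot [-0.06 -0.    0.06] rows 0.6
```

```bash
python3 -m pendant '[[0,-0.0015,0.006,0,0,0],[0,-0.0015,0.012,0,0,0],[0,-0.0015,0.017,0,0,0],[0,-0.0015,0.02,0,0,0],[0,-0.0015,0.022,0,0,0],[0,-0.0015,0.0235,0,0,0],[0,-0.0015,0.0245,0,0,0],[0,-0.0015,0.025,0,0,0],[0,-0.0015,0.0255,0,0,0],[0,-0.0015,0.026,0,0,0],[0,-0.0015,0.0265,0,0,0],[0,-0.0015,0.0265,0,0,0]]'
```

```text
time_s: 39.73
tcp_pos: [0.5919, -0.0436, 0.1264]
eef_rot: [-179.9, 0.0, -95.9]
contact_force: [-2.0, 1.0, 4.5]
gripper_width: 0.0369
gripper_force: 25.0
```

```bash
python3 -m pendant '[[0,0,0,0,0,0],[0,0,0,0,0,0],[0,0,0,0,0,0],[0,0,0,0,0,0],[0,0,0,0,0,0]]' 0.06
python3 -m pendant '[[0,0,-0.02,0,0,0],[0,0,-0.05,0,0,0],[0,0,-0.08,0,0,0],[0,0,-0.1,0,0,0],[0,0,-0.1,0,0,0],[0,0,-0.1,0,0,0],[0,0,-0.1,0,0,0]]'; python3 go.py .4638 .3347 .19 -93.8
```

```text
time_s: 40.15
tcp_pos: [0.5913, -0.0436, 0.1253]
eef_rot: [180.0, -0.0, -96.0]
contact_force: [0.8, 0.0, 0.0]
gripper_width: 0.0593
gripper_force: 0.0
time_s: 40.73
tcp_pos: [0.5908, -0.0435, 0.2247]
eef_rot: [179.9, 0.0, -96.0]
contact_force: [0.1, 0.3, -1.2]
gripper_width: 0.0602
gripper_force: 0.0
t 40.73 shift [-0.3629  0.1657  0.0349] rot [ 0.05  0.01 -2.17] rows 9.6
```

```bash
python3 -m pendant '[[-0.03,0.014,0,0,0,0],[-0.065,0.03,0,0,0,-2.2],[-0.1,0.046,0,0,0,-2.2],[-0.135,0.062,0,0,0,-2.2],[-0.17,0.078,0,0,0,-2.2],[-0.205,0.094,0,0,0,-2.2],[-0.24,0.11,0,0,0,-2.2],[-0.275,0.126,0,0,0,-2.2],[-0.31,0.142,0,0,0,-2.2],[-0.34,0.155,0,0,0,-2.2],[-0.357,0.163,0.01,0,0,-2.2],[-0.363,0.166,0.025,0,0,-2.2]]'; python3 -m pendant '[[0,0,0.01,0,0,0],[0,0,0.01,0,0,0],[0,0,0.01,0,0,0]]'; python3 go.py .4638 .3347 .118 -93.8
```

```text
time_s: 41.73
tcp_pos: [0.463, 0.3377, 0.1998]
eef_rot: [-180.0, 0.0, -93.6]
contact_force: [0.9, -0.0, -0.6]
gripper_width: 0.0602
gripper_force: 0.0
time_s: 41.98
tcp_pos: [0.4637, 0.3335, 0.1893]
eef_rot: [179.9, -0.1, -93.8]
contact_force: [-1.0, 0.9, 0.2]
gripper_width: 0.0603
gripper_force: 0.0
t 41.98 shift [-0.0014 -0.0002  0.0713] rot [ 0.08 -0.15  0.02] rows 1.7
```

```bash
python3 -m pendant '[[-0.0005,0,0.025,0,0,0],[-0.0005,0,0.05,0,0,0],[-0.0005,0,0.064,0,0,0],[-0.0005,0,0.07,0,0,0],[-0.0005,0,0.0715,0,0,0],[-0.0005,0,0.0715,0,0,0],[-0.0005,0,0.0715,0,0,0]]'
python3 -m pendant '[[0,0,0,0,0,0],[0,0,0,0,0,0],[0,0,0,0,0,0],[0,0,0,0,0,0],[0,0,0,0,0,0],[0,0,0,0,0,0]]' 0.02 25
python3 -m pendant '[[0,0,-0.01,0,0,0],[0,0,-0.03,0,0,0],[0,0,-0.06,0,0,0],[0,0,-0.1,0,0,0],[0,0,-0.14,0,0,0],[0,0,-0.17,0,0,0],[0,0,-0.183,0,0,0],[0,0,-0.183,0,0,0],[0,0,-0.183,0,0,0]]'; python3 go.py .5955 .0090 .30 -96.7
```

```text
time_s: 42.57
tcp_pos: [0.4648, 0.3355, 0.1204]
eef_rot: [-179.9, 0.1, -93.8]
contact_force: [0.8, 0.2, 0.1]
gripper_width: 0.0603
gripper_force: 0.0
time_s: 43.07
tcp_pos: [0.4645, 0.3357, 0.1199]
eef_rot: [-179.9, 0.1, -93.7]
contact_force: [-1.1, -0.4, 7.2]
gripper_width: 0.0258
gripper_force: 4.2
time_s: 43.82
tcp_pos: [0.4639, 0.3354, 0.303]
eef_rot: [-180.0, 0.1, -93.8]
contact_force: [-0.8, 0.1, -0.3]
gripper_width: 0.0201
gripper_force: 0.0
t 43.82 shift [ 0.3171 -0.1527  0.0025] rot [-0.04  0.1   2.94] rows 8.4
```

Run:
```python
from h import *
c=cap('wrist','wrist9');P=cloud(c);z=P[...,2]
m=(c['z_map']>0)&(z>.148)&(z<.163)&(P[...,1]>.25)&(P[...,1]<.4)&(P[...,0]>.33)&(P[...,0]<.6)
n,l,st,_=cv2.connectedComponentsWithStats(m.astype(np.uint8))
for i in range(1,n):
    if st[i,4]>100:q=P[l==i];print(st[i],rect(q),np.median(q[:,2]),c['frame'][l==i].mean(0).round())
a=cap('side','side9')['frame'][80:230,160:400,::-1];b=c['frame'][120:420,150:450,::-1]
cv2.imwrite('pics/c9.png',cv2.hconcat([cv2.resize(a,(400,300)),cv2.resize(b,(400,300))]))
```

```text
[ 213  185   43   48 1895] (array([548.4, 328.9]), array([46.4, 38.5]), 86.8) 0.15598753110829106 [ 73.  90. 169.]
[ 300  185   40   48 1865] (array([465.7, 334.4]), array([46.4, 37.7]), 85.4) 0.1563162359173335 [ 82. 162.  89.]
```

View pics/c9.png

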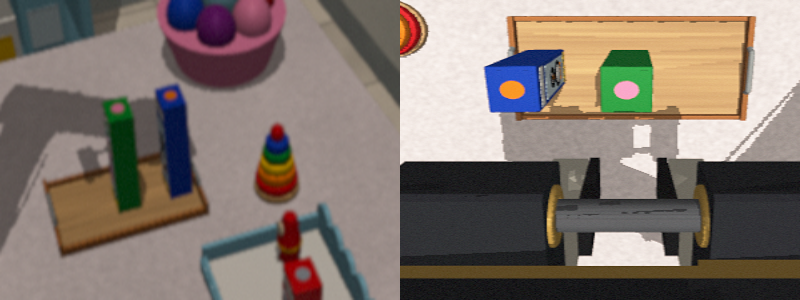

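Both fails left the carton upright. In each case the arm was still swinging as the fingers closed. I'll retry green as I did red: settle, centre, close in steps.

```bash
python3 -m pendant '[[0,0,0.03,0,0,0],[0,-0.001,0.06,0,0,0],[0,-0.001,0.09,0,0,0],[0,-0.001,0.105,0,0,0],[0,-0.001,0.11,0,0,0],[0,-0.001,0.11,0,0,0],[0,-0.001,0.11,0,0,0],[0,-0.001,0.11,0,0,0]]' 0.06;  python3 go.py .4653 .3346 .118 -93.9
```

```text
time_s: 44.58
tcp_pos: [0.4655, 0.3357, 0.1932]
eef_rot: [-179.9, 0.1, -93.7]
contact_force: [0.3, -0.0, -0.7]
gripper_width: 0.0593
gripper_force: 0.0
t 44.58 shift [0.0012 0.0003 0.0752] rot [-0.07  0.07  0.15] rows 1.8
```

```bash
python3 -m pendant '[[0.001,0,0.025,0,0,0.2],[0.001,0,0.05,0,0,0.2],[0.001,0,0.066,0,0,0.2],[0.001,0,0.073,0,0,0.2],[0.001,0,0.075,0,0,0.2],[0.001,0,0.075,0,0,0.2],[0.001,0,0.075,0,0,0.2],[0.001,0,0.075,0,0,0.2]]'
python3 -m pendant '[[0,0,0,0,0,0],[0,0,0,0,0,0],[0,0,0,0,0,0],[0,0,0,0,0,0]]' 0.03 25
python3 -m pendant '[[0,0,0,0,0,0]]' 
python3 -m pendant '[[0,0,0,0,0,0]]'
```

```text
time_s: 45.25
tcp_pos: [0.4656, 0.3349, 0.1185]
eef_rot: [-179.9, 0.1, -93.9]
contact_force: [-0.1, 0.0, -0.1]
gripper_width: 0.06
gripper_force: 0.0
time_s: 45.58
tcp_pos: [0.4649, 0.3342, 0.1172]
eef_rot: [-180.0, 0.0, -94.0]
contact_force: [-0.2, -0.7, -0.1]
gripper_width: 0.0386
gripper_force: 0.0
time_s: 45.67
tcp_pos: [0.465, 0.3342, 0.1172]
eef_rot: [-180.0, 0.0, -94.0]
contact_force: [-0.7, -0.4, 1.2]
gripper_width: 0.0369
gripper_force: 25.0
time_s: 45.75
tcp_pos: [0.465, 0.3342, 0.1172]
eef_rot: [-180.0, 0.0, -94.0]
contact_force: [-0.6, -0.4, 2.1]
gripper_width: 0.0375
gripper_force: 25.0
```

```bash
python3 -m pendant '[[0,0,-0.01,0,0,0],[0,0,-0.03,0,0,0],[0,0,-0.06,0,0,0],[0,0,-0.1,0,0,0],[0,0,-0.14,0,0,0],[0,0,-0.17,0,0,0],[0,0,-0.185,0,0,0],[0,0,-0.185,0,0,0],[0,0,-0.185,0,0,0]]' 0.02 25; python3 go.py .5955 .0088 .30 -96.7
```

```text
time_s: 46.5
tcp_pos: [0.4648, 0.3343, 0.3029]
eef_rot: [-180.0, 0.1, -94.0]
contact_force: [-0.1, -0.3, -2.3]
gripper_width: 0.0374
gripper_force: 25.0
t 46.5 shift [ 0.3157 -0.1529  0.0025] rot [-0.03  0.1   2.74] rows 8.4
```

```bash
python3 -m pendant '[[0.015,-0.007,0,0,0,0],[0.04,-0.019,0,0,0,0],[0.072,-0.035,0,0,0,0.7],[0.107,-0.052,0,0,0,1.5],[0.142,-0.069,0,0,0,2.7],[0.177,-0.086,0,0,0,2.7],[0.212,-0.103,0,0,0,2.7],[0.247,-0.12,0,0,0,2.7],[0.277,-0.134,0,0,0,2.7],[0.3,-0.145,0,0,0,2.7],[0.312,-0.151,0,0,0,2.7],[0.3155,-0.153,0,0,0,2.7]]'
python3 -m pendant '[[0,0,0,0,0,0],[0,0,0,0,0,0],[0,0,0,0,0,0]]'; python3 go.py .5955 .0087 .1266 -96.7
```

```text
time_s: 47.5
tcp_pos: [0.5955, 0.0066, 0.3001]
eef_rot: [179.8, -0.1, -96.8]
contact_force: [0.2, -0.2, -1.9]
gripper_width: 0.0369
gripper_force: 25.0
time_s: 47.75
tcp_pos: [0.5953, 0.0099, 0.3017]
eef_rot: [180.0, 0.0, -96.6]
contact_force: [0.7, -0.5, -1.1]
gripper_width: 0.0371
gripper_force: 25.0
t 47.75 shift [ 0.0012 -0.0004  0.1751] rot [0.03 0.   0.1 ] rows 4.2
```

```bash
python3 -m pendant '[[0.0005,0,0.015,0,0,0],[0.0005,0,0.04,0,0,0],[0.0005,0,0.075,0,0,0],[0.0005,0,0.105,0,0,0],[0.0005,0,0.128,0,0,0],[0.0005,0,0.142,0,0,0],[0.0005,0,0.149,0,0,0],[0.0005,0,0.15,0,0,0],[0.0005,0,0.15,0,0,0],[0.0005,0,0.15,0,0,0]]'; python3 go.py .5955 .0087 .1266 -96.7
```

```text
time_s: 48.58
tcp_pos: [0.5965, 0.0089, 0.1534]
eef_rot: [-179.9, 0.0, -96.6]
contact_force: [-0.3, 0.0, -1.6]
gripper_width: 0.037
gripper_force: 25.0
t 48.58 shift [0.0003 0.0011 0.0268] rot [-0.12  0.03  0.09] rows 0.6
```

```bash
python3 -m pendant '[[0,0.0005,0.006,0,0,0],[0,0.0005,0.012,0,0,0],[0,0.0005,0.017,0,0,0],[0,0.0005,0.02,0,0,0],[0,0.0005,0.022,0,0,0],[0,0.0005,0.0235,0,0,0],[0,0.0005,0.0245,0,0,0],[0,0.0005,0.025,0,0,0],[0,0.0005,0.0255,0,0,0],[0,0.0005,0.026,0,0,0],[0,0.0005,0.0265,0,0,0],[0,0.0005,0.0265,0,0,0]]'
```

```text
time_s: 49.58
tcp_pos: [0.5956, 0.0084, 0.1262]
eef_rot: [-179.9, 0.0, -96.6]
contact_force: [-0.7, 0.5, 4.0]
gripper_width: 0.0367
gripper_force: 25.0
```

Contact felt; release and go for blue.

```bash
python3 -m pendant '[[0,0,0,0,0,0],[0,0,0,0,0,0],[0,0,0,0,0,0],[0,0,0,0,0,0],[0,0,0,0,0,0]]' 0.06
python3 -m pendant '[[0,0,-0.02,0,0,0],[0,0,-0.05,0,0,0],[0,0,-0.08,0,0,0],[0,0,-0.1,0,0,0],[0,0,-0.1,0,0,0],[0,0,-0.1,0,0,0],[0,0,-0.1,0,0,0]]'; python3 go.py .5488 .3286 .19 -93.8
```

```text
time_s: 50.0
tcp_pos: [0.5951, 0.0083, 0.1253]
eef_rot: [180.0, -0.0, -96.7]
contact_force: [-0.1, -0.1, -0.2]
gripper_width: 0.059
gripper_force: 0.0
time_s: 50.58
tcp_pos: [0.5947, 0.0084, 0.2247]
eef_rot: [179.9, 0.0, -96.7]
contact_force: [0.8, -0.4, -0.2]
gripper_width: 0.06
gripper_force: 0.0
t 50.58 shift [-0.3127  0.0827  0.0348] rot [ 0.05  0.01 -2.87] rows 7.8
```

```bash
python3 -m pendant '[[-0.03,0.008,0,0,0,0],[-0.067,0.018,0,0,0,-2.9],[-0.104,0.028,0,0,0,-2.9],[-0.141,0.037,0,0,0,-2.9],[-0.178,0.047,0,0,0,-2.9],[-0.215,0.057,0,0,0,-2.9],[-0.25,0.066,0,0,0,-2.9],[-0.28,0.074,0,0,0,-2.9],[-0.302,0.08,0.01,0,0,-2.9],[-0.313,0.083,0.025,0,0,-2.9],[-0.313,0.083,0.035,0,0,-2.9],[-0.313,0.083,0.035,0,0,-2.9]]'; python3 -m pendant '[[0,0,0,0,0,0],[0,0,0,0,0,0],[0,0,0,0,0,0],[0,0,0,0,0,0]]'; python3 go.py .5488 .3286 .117 -93.5
```

```text
time_s: 51.58
tcp_pos: [0.547, 0.3281, 0.1861]
eef_rot: [179.7, -0.3, -93.7]
contact_force: [-0.0, -1.3, -0.7]
gripper_width: 0.06
gripper_force: 0.0
time_s: 51.92
tcp_pos: [0.5496, 0.3284, 0.1914]
eef_rot: [-179.9, 0.1, -93.8]
contact_force: [-0.7, -0.2, -0.5]
gripper_width: 0.06
gripper_force: 0.0
t 51.92 shift [-0.0001  0.0009  0.0744] rot [-0.05  0.06 -0.31] rows 1.8
```

```bash
python3 -m pendant '[[0,0.0007,0.025,0,0,0],[0,0.0007,0.05,0,0,0],[0,0.0007,0.065,0,0,0],[0,0.0007,0.071,0,0,0],[0,0.0007,0.0735,0,0,0],[0,0.0007,0.0735,0,0,0],[0,0.0007,0.0735,0,0,0],[0,0.0007,0.0735,0,0,0],[0,0.0007,0.0735,0,0,0]]'
python3 -m pendant '[[0,0,0,0,0,0],[0,0,0,0,0,0],[0,0,0,0,0,0],[0,0,0,0,0,0]]' 0.03 25
python3 -m pendant '[[0,0,0,0,0,0]]' 
python3 -m pendant '[[0,0,0,0,0,0]]'
```

```text
time_s: 52.67
tcp_pos: [0.5489, 0.3294, 0.1182]
eef_rot: [-179.9, 0.1, -93.8]
contact_force: [0.9, -0.7, -0.1]
gripper_width: 0.0601
gripper_force: 0.0
time_s: 53.0
tcp_pos: [0.5483, 0.329, 0.1171]
eef_rot: [-180.0, 0.0, -93.8]
contact_force: [-0.5, 0.2, -0.4]
gripper_width: 0.0386
gripper_force: 0.0
time_s: 53.08
tcp_pos: [0.5484, 0.329, 0.1171]
eef_rot: [-180.0, 0.0, -93.8]
contact_force: [-0.6, 0.1, 0.9]
gripper_width: 0.0371
gripper_force: 25.0
time_s: 53.17
tcp_pos: [0.5483, 0.329, 0.117]
eef_rot: [-180.0, 0.0, -93.8]
contact_force: [0.5, 0.0, 1.1]
gripper_width: 0.0368
gripper_force: 25.0
```

```bash
python3 -m pendant '[[0,0,-0.01,0,0,0],[0,0,-0.03,0,0,0],[0,0,-0.06,0,0,0],[0,0,-0.1,0,0,0],[0,0,-0.14,0,0,0],[0,0,-0.17,0,0,0],[0,0,-0.185,0,0,0],[0,0,-0.185,0,0,0],[0,0,-0.185,0,0,0]]' 0.02 25; python3 go.py .5998 .0653 .30 -94.2
```

```text
time_s: 53.92
tcp_pos: [0.5483, 0.3291, 0.303]
eef_rot: [-180.0, 0.1, -93.8]
contact_force: [0.6, 0.8, -2.8]
gripper_width: 0.0371
gripper_force: 25.0
t 53.92 shift [ 0.2598 -0.0688  0.0026] rot [-0.04  0.09  0.43] rows 6.4
```

```bash
python3 -m pendant '[[0.015,-0.004,0,0,0,0],[0.04,-0.011,0,0,0,0],[0.072,-0.019,0,0,0,0.4],[0.107,-0.028,0,0,0,0.4],[0.142,-0.038,0,0,0,0.4],[0.177,-0.047,0,0,0,0.4],[0.207,-0.055,0,0,0,0.4],[0.232,-0.061,0,0,0,0.4],[0.25,-0.066,0,0,0,0.4],[0.26,-0.069,0,0,0,0.4],[0.26,-0.069,0,0,0,0.4],[0.26,-0.069,0,0,0,0.4]]'
python3 -m pendant '[[0,0,0,0,0,0],[0,0,0,0,0,0],[0,0,0,0,0,0]]'; python3 go.py .5998 .0653 .1265 -94.2
```

```text
time_s: 54.92
tcp_pos: [0.5997, 0.0644, 0.3008]
eef_rot: [179.9, -0.0, -94.2]
contact_force: [0.4, 0.2, -2.5]
gripper_width: 0.0372
gripper_force: 25.0
time_s: 55.17
tcp_pos: [0.6, 0.0658, 0.3018]
eef_rot: [180.0, -0.0, -94.1]
contact_force: [-0.2, 0.0, -2.0]
gripper_width: 0.0368
gripper_force: 25.0
t 55.17 shift [5.000e-04 1.000e-04 1.753e-01] rot [ 0.02 -0.    0.11] rows 4.2
```

```bash
python3 -m pendant '[[0,0,0.015,0,0,0],[0,0,0.04,0,0,0],[0,0,0.075,0,0,0],[0,0,0.105,0,0,0],[0,0,0.128,0,0,0],[0,0,0.142,0,0,0],[0,0,0.149,0,0,0],[0,0,0.15,0,0,0],[0,0,0.15,0,0,0],[0,0,0.15,0,0,0]]'; python3 go.py .5998 .0653 .1265 -94.2
```

```text
time_s: 56.0
tcp_pos: [0.601, 0.0654, 0.1533]
eef_rot: [-179.9, 0.0, -94.1]
contact_force: [-0.3, -0.7, -1.9]
gripper_width: 0.0371
gripper_force: 25.0
t 56.0 shift [0.0002 0.0013 0.0268] rot [-0.11  0.03  0.07] rows 0.6
```

```bash
python3 -m pendant '[[0,0.0005,0.006,0,0,0],[0,0.0005,0.012,0,0,0],[0,0.0005,0.017,0,0,0],[0,0.0005,0.02,0,0,0],[0,0.0005,0.022,0,0,0],[0,0.0005,0.0235,0,0,0],[0,0.0005,0.0245,0,0,0],[0,0.0005,0.025,0,0,0],[0,0.0005,0.0255,0,0,0],[0,0.0005,0.026,0,0,0],[0,0.0005,0.0265,0,0,0],[0,0.0005,0.0265,0,0,0]]'
```

```text
time_s: 57.0
tcp_pos: [0.6, 0.0651, 0.1261]
eef_rot: [-179.9, 0.0, -94.1]
contact_force: [-1.0, -0.2, 2.2]
gripper_width: 0.0371
gripper_force: 25.0
```

Contact. Release, rise, and move to the first viewing spot for the final check.

```bash
python3 -m pendant '[[0,0,0,0,0,0],[0,0,0,0,0,0],[0,0,0,0,0,0],[0,0,0,0,0,0],[0,0,0,0,0,0]]' 0.06
python3 -m pendant '[[0,0,-0.02,0,0,0],[0,0,-0.05,0,0,0],[0.01,0,-0.09,0,0,0],[0.03,0,-0.13,0,0,0],[0.05,0,-0.16,0,0,0],[0.061,0,-0.174,0,0,0],[0.061,0,-0.174,0,0,0],[0.061,0,-0.174,0,0,0],[0.061,0,-0.174,0,0,0],[0.061,0,-0.174,0,0,0]]' 0.088
python3 - <<'E'
from h import *
def tops(c):
    P=cloud(c);z=P[...,2];m=(c['z_map']>0)&(z>.155)&(z<.175)&(abs(P[...,1]-.01)<.1)&(abs(P[...,0]-.595)<.06)
    n,l,st,_=cv2.connectedComponentsWithStats(m.astype(np.uint8))
    for i in range(1,n):
        if st[i,4]>100:q=P[l==i];print(rect(q),np.median(q[:,2]))
print(r.get_state()['tcp_pos'])
tops(load('wrist1'));c=cap('wrist','wrist10');tops(c)
cap('side','side10')
E
```

```text
time_s: 57.42
tcp_pos: [0.5996, 0.065, 0.1254]
eef_rot: [180.0, -0.0, -94.2]
contact_force: [0.4, 0.9, 0.0]
gripper_width: 0.0595
gripper_force: 0.0
time_s: 58.25
tcp_pos: [0.5946, 0.0045, 0.2978]
eef_rot: [179.9, -0.0, -94.1]
contact_force: [-0.4, -0.8, 0.3]
gripper_width: 0.0881
gripper_force: 0.0
[0.59458792 0.00454968 0.297841  ]
(array([591.8, -44. ]), array([46.1, 37.7]), 83.9) 0.16505699618716935
(array([595.4,   8.9]), array([46.1, 38.4]), 83.3) 0.16500523726472677
(array([599.7,  65.2]), array([46.7, 37.4]), 85.8) 0.16501163988788248
(array([590. , -43.4]), array([45.9, 38.4]), 83.9) 0.16508030410760904
(array([593.9,   8.9]), array([46.1, 38.4]), 83.2) 0.16497374580431357
(array([600. ,  64.9]), array([46.3, 38.3]), 86.2) 0.16498840127363695
```

View pics/side10.png

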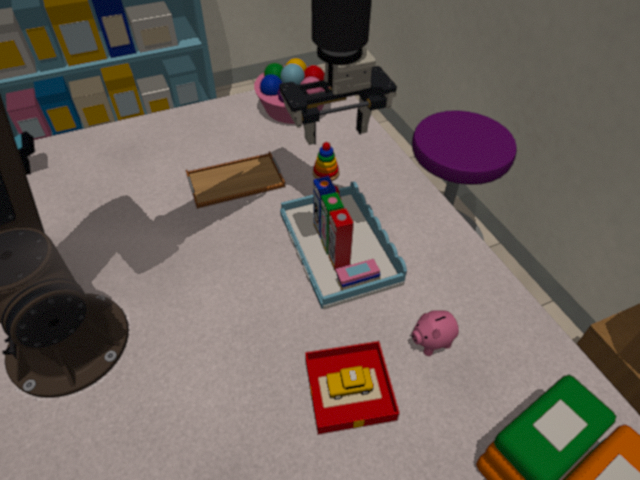

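The final view shows all three cartons back upright at (327,215) within 2 mm of their old spots. The tray at (235,180) is empty, the taxi is in the box at (350,382), and the other toys are untouched. I'll hand it in.

```bash
python3 -m pendant '[[0,0,0,0,0,0],[0,0,0,0,0,0],[0,0,0,0,0,0],[0,0,0,0,0,0]]' && python3 -c "
from plant import r
print(r.close_job())"
```

```text
time_s: 58.68
tcp_pos: [0.5952, 0.0043, 0.2993]
eef_rot: [180.0, -0.0, -94.2]
contact_force: [0.4, -0.1, -0.1]
gripper_width: 0.0877
gripper_force: 0.0
the job is handed in; nothing more can be done
None
```

The job is handed in at about 59 s (no verdict shown): the taxi is on its wheels about 2 mm from the middle of the gift box, and the three cartons are back upright within 2 mm of their old spots; red and green each slipped the first regrasp on the tray but stayed standing.

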